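# Spin-test the star wheels and reject the ones that bind

### The arm

A 7-joint arm with a two-finger parallel gripper is mounted at the origin on the work surface. World frame = base frame: x ahead of the robot, y to its left, z up, the work surface at z = 0. Lengths are in m, angles in rad, forces in N, time in s.
With the tool pointing down it reaches from about 0.35 to 0.9 m from the base axis. Payload 8.1 kg.
Tool frame: the origin (TCP) lies on the centre line of the jaws, within the pads' length; the fingertips stand 19 mm ahead of it and the grasp point (between the pads) is the TCP (arm.tip_reach is the distance from the TCP to the fingertips, in m); z points along the fingers, y is the line along which they close (so a half turn about z gives the same grasp; the last joint's range is limited). The gripper opens to 92 mm and grips with 3 to 60 N. Pads are 19 mm wide; open, the fingers measure 130 mm over their backs; the gripper's body (75 mm by 190 mm) begins 47 mm behind the grasp point.
Start: joints at [-1.402, 0.434, 0.025, 1.573, -0.012, 1.134, -0.075], TCP at [0.168, 0.602, 0.246] pointing down, gripper open.
Joint ranges: [-2.62, 2.62], [-0.44, 2.09], [-1.27, 1.32], [0.08, 2.57], [-1.32, 4.46], [0.12, 2], [-2.74, 2.74]. Speed limits (rad/s): [2.22, 2.22, 3.01, 3.01, 3.14, 3.14, 3.14].

### API

Orientations are given as a rotation vector (axis times angle).
In Python, from cell import arm gives the robot as it stands.
- The arm moves only by the tool arm_command, never from a script. Its argument "targets" is a list that holds one entry, the list of rows, each a list of 6 numbers: the shift along the tool's x, y, z in m, then the turn, a rotation vector about the tool's x, y, z in rad. A call has 1 to 10 rows; each row shifts and turns the commanded pose from where the row before left it, along the tool's axes as they then stand; what a row does not reach is not made up. A row lasts 1/8 s, in which the tool goes at most 62.5 mm and 10.7 degrees, less where a joint would pass 70% of its speed; a pose out of reach is approached as far as the arm can. A call with a gripper value outside its range is refused whole. "jaw" is the finger opening in m, from 0 to 0.0918, set as the call begins (left out, the last holds). The fingers move at their own pace and stop on an object; "newtons" is the grip in N (left out, the last holds). Time passes only in rows, so rows that do not move let the fingers close. It gives the time, the measured TCP pose, the force, the opening and the grip force at its end, in the units of the state.
- arm.observe(): the state, without advancing time (a new reading comes with each control period).
- arm.get_image(name): name is "side" or "top" or "wrist"; returns a dict with "pixels" (384x512x3 uint8, red, green, blue), "z_map" (384x512 float32, m along the optical axis (not along the pixel's ray), 0 where there is no reading), "fx", "fy", "cx", "cy" (pixels), "dist" ([k1, k2, p1, p2, k3] as OpenCV has them; the pictures are not rectified), "xyz" and "rotation" of the camera in the world; the wrist camera has in their place "T_tool_cam" (4x4, takes a point from camera to tool coordinates, whose origin is the TCP and whose axes are the flange's). Camera axes: x right, y down, z forward; pixel columns grow to the right and rows downward; lengths in m; the calibration is good to about 2 mm. A picture is of the moment at which its call begins: read the wrist's pose just before it.
- arm.sign_off(): hands the job in; it is judged then, once.
The state is a dict: "clock": time; "joints": joint angles; "dq": joint speeds; "joint_efforts": joint torques, N m; "position": TCP position; "ee_rot": TCP orientation; "force": force on the tool from outside, world axes, zero at the start; "ft_torque": the same for the moment, N m; "width": opening from 0.0 (shut) to 1.0 (fully open); "gripper_force": force on a finger pad.
Only numpy, scipy, OpenCV 4.12 (cv2) and the standard library are available. Lean on these libraries where they do the work, as an engineer would, in place of code of your own. Each camera call takes 0.05 s, during which the arm holds its last target. There are 200 camera calls.

### The job

Swing the lamp on its hinged arm to the left, well clear of the test rail, then spin the star wheel of every unit on the rail by at least a quarter turn. Units whose wheel runs on freely stay clipped in the rail; pull each unit whose wheel binds (stops dead when let go) up off its sprung catch and put it into the steel reject tray. Finish by swinging the lamp back over the middle of the rail, and leave the other things on the bench where they are.

Things in the scene. Friction and masses are not known exactly. Their poses are not given: they have to be found in the camera images.
- rail: Fixed aluminium rail, 456 (y) x 54 mm, top 40 mm above the table. Origin: on the table under its middle; x away from the robot, z up. Square pockets 28 mm deep at x = 0, y = -180, -108, -36, 36, 108, 180 mm, floors 12 mm above the table; four to six hold a wheel unit. In each a sprung catch on the far side holds the unit by a bead: it comes out straight up with a pull of some 8 to 16 N.
- lamp_hinge (a point): Vertical hinge axis of the lamp arm, on a 24 mm steel column that stands on the rail's foot 240 mm behind the rail (rail x = +240 mm, y = 0), at the underside of the arm, 178 mm above the table.
- lamp_handle (a point): Grip point on the axis of the lamp's upright black round handle, 18 mm in diameter, from 182 to 238 mm above the table, on top of the round lamp head (72 mm wide, underside 150 mm above the table). The point is 218 mm above the table and 240 mm from the hinge axis.
- lamp_arm (a joint): Angle of the lamp arm, rad, limits -0.7 and 1.4. 0: arm along the rail's -x, lamp over the middle of the rail; positive: towards the rail's +y (robot's left). Moves with about 0.5 N at the handle, stays where left. The lamp hangs 46 mm above the axle tops, in the gripper's way; at 1.0 or more it is clear of the rail.
- tray: Loose steel reject tray, 190 (x) by 140 (y) by 45 mm tall, open on top, walls 4 mm, inner floor 4 mm above its underside. Origin: centre of its underside. 0.5 kg.
- jar: Closed glass jar with a white lid, 64 mm wide, 70 mm tall, a bystander. Origin: centre of its underside.
- loupe: Black eye loupe, a cone 38 mm wide and 26 mm tall, a bystander.
- driver: Screwdriver lying on the table, 150 mm long, a bystander.
- weight: Brass cylinder, 36 mm wide, 30 mm tall, a bystander.
- cup: White oil cup, 30 mm wide, 24 mm tall, a bystander.
- unit_a: Wheel unit: black foot 22 x 22 x 34 mm, on it an upright steel axle 16 mm in diameter that ends 92 mm above the origin; round it a brass star wheel (hub 28 mm, five blunt arms 8 mm wide to radius 26 mm, 46 to 56 mm above the origin). Grip the axle above the wheel (56 to 92 mm); it does not turn. Origin: centre of the foot's underside, z along the axle. 140 g. All look alike. None if absent.
- wheel_a (a joint): Angle of unit_a's wheel, rad, unlimited, within 0.15 of 0 at the start; positive counter-clockwise from above. A free wheel, once flicked, runs on by itself for seconds; one that binds (1 to 2 N at the arm tips) stops dead when not pushed. A finger passing tangentially, overlapping the arms by about 8 mm, turns it by part of a turn.
- unit_b: Wheel unit: black foot 22 x 22 x 34 mm, on it an upright steel axle 16 mm in diameter that ends 92 mm above the origin; round it a brass star wheel (hub 28 mm, five blunt arms 8 mm wide to radius 26 mm, 46 to 56 mm above the origin). Grip the axle above the wheel (56 to 92 mm); it does not turn. Origin: centre of the foot's underside, z along the axle. 140 g. All look alike. None if absent.
- wheel_b (a joint): Angle of unit_b's wheel, rad, unlimited, within 0.15 of 0 at the start; positive counter-clockwise from above. A free wheel, once flicked, runs on by itself for seconds; one that binds (1 to 2 N at the arm tips) stops dead when not pushed. A finger passing tangentially, overlapping the arms by about 8 mm, turns it by part of a turn.
- unit_c: Wheel unit: black foot 22 x 22 x 34 mm, on it an upright steel axle 16 mm in diameter that ends 92 mm above the origin; round it a brass star wheel (hub 28 mm, five blunt arms 8 mm wide to radius 26 mm, 46 to 56 mm above the origin). Grip the axle above the wheel (56 to 92 mm); it does not turn. Origin: centre of the foot's underside, z along the axle. 140 g. All look alike. None if absent.
- wheel_c (a joint): Angle of unit_c's wheel, rad, unlimited, within 0.15 of 0 at the start; positive counter-clockwise from above. A free wheel, once flicked, runs on by itself for seconds; one that binds (1 to 2 N at the arm tips) stops dead when not pushed. A finger passing tangentially, overlapping the arms by about 8 mm, turns it by part of a turn.
- unit_d: Wheel unit: black foot 22 x 22 x 34 mm, on it an upright steel axle 16 mm in diameter that ends 92 mm above the origin; round it a brass star wheel (hub 28 mm, five blunt arms 8 mm wide to radius 26 mm, 46 to 56 mm above the origin). Grip the axle above the wheel (56 to 92 mm); it does not turn. Origin: centre of the foot's underside, z along the axle. 140 g. All look alike. None if absent.
- wheel_d (a joint): Angle of unit_d's wheel, rad, unlimited, within 0.15 of 0 at the start; positive counter-clockwise from above. A free wheel, once flicked, runs on by itself for seconds; one that binds (1 to 2 N at the arm tips) stops dead when not pushed. A finger passing tangentially, overlapping the arms by about 8 mm, turns it by part of a turn.
- unit_e: Wheel unit: black foot 22 x 22 x 34 mm, on it an upright steel axle 16 mm in diameter that ends 92 mm above the origin; round it a brass star wheel (hub 28 mm, five blunt arms 8 mm wide to radius 26 mm, 46 to 56 mm above the origin). Grip the axle above the wheel (56 to 92 mm); it does not turn. Origin: centre of the foot's underside, z along the axle. 140 g. All look alike. None if absent.
- wheel_e (a joint): Angle of unit_e's wheel, rad, unlimited, within 0.15 of 0 at the start; positive counter-clockwise from above. A free wheel, once flicked, runs on by itself for seconds; one that binds (1 to 2 N at the arm tips) stops dead when not pushed. A finger passing tangentially, overlapping the arms by about 8 mm, turns it by part of a turn.
- unit_f: Wheel unit: black foot 22 x 22 x 34 mm, on it an upright steel axle 16 mm in diameter that ends 92 mm above the origin; round it a brass star wheel (hub 28 mm, five blunt arms 8 mm wide to radius 26 mm, 46 to 56 mm above the origin). Grip the axle above the wheel (56 to 92 mm); it does not turn. Origin: centre of the foot's underside, z along the axle. 140 g. All look alike. None if absent.
- wheel_f (a joint): Angle of unit_f's wheel, rad, unlimited, within 0.15 of 0 at the start; positive counter-clockwise from above. A free wheel, once flicked, runs on by itself for seconds; one that binds (1 to 2 N at the arm tips) stops dead when not pushed. A finger passing tangentially, overlapping the arms by about 8 mm, turns it by part of a turn.
There are look-alikes about, which are no part of the job. Leave any purple look-alike of the unit_f alone.

How it is judged:
By the outcome, as a careful person would: the job done as asked, in the order asked, and still so for the second after the job is handed in, with the robot touching nothing.
Of unit_a, unit_c, unit_f only 2 to 3 are there at a start; the rules pass over those that are not, and their reading is None.
Of unit_b, unit_d, unit_e only 2 to 3 are there at a start; the rules pass over those that are not, and their reading is None.
At some moment in a run one of tray may be knocked a few centimetres aside while the robot is not near it.
Once in a run the grip may slacken for a moment while it holds something.
It also fails if it takes over 210 s, if anything falls off the work surface, if the arm or the gripper's body presses on something with over 40 N, if the wrist force passes 120 N, or if a joint passes its speed limit or range.

## Working session

There is one attempt and no reset: what is moved stays moved. The work goes in short steps, Python scripts to look and compute and a tool call to move; the robot and the scene stay as the last step left them, time stands still between calls to the robot, and variables do not carry over. Pictures are saved under pics/ and viewed, at most 14 in all, crops included, and the job is handed in when it is done.

Besides the shell and the picture viewer there is one more tool, called by a JSON object that holds its "fn" and its "kwargs", one argument or row to a line. arm_command: Moves the arm, as the interface text tells. Its arguments: {"type":"object","properties":{"targets":{"type":"array","items":{"type":"array","items":{"type":"array","items":{"type":"number"}}}},"jaw":{"type":"number"},"newtons":{"type":"number"}},"required":["targets"]}

```bash
mkdir -p pics
cat > h.py <<'E'
import numpy as np, cv2
from scipy.spatial.transform import Rotation as R
from cell import arm
def shot(n):
    s=arm.observe(); im=arm.get_image(n)
    im['K']=np.array([[im['fx'],0,im['cx']],[0,im['fy'],im['cy']],[0,0,1]])
    if n=='wrist':
        T=np.eye(4);T[:3,:3]=rot(s['ee_rot']);T[:3,3]=s['position'];T=T@np.array(im['T_tool_cam'])
        im['R'],im['t']=T[:3,:3],T[:3,3]
    else:
        im['R'],im['t']=rot(im['rotation']),np.array(im['xyz'])
    return im
def rot(r):
    r=np.array(r,float)
    return r if r.shape==(3,3) else (R.from_rotvec(r) if r.size==3 else R.from_quat(r)).as_matrix()
def onplane(im,uv,z):
    p=cv2.undistortPoints(np.array(uv,float).reshape(-1,1,2),im['K'],np.array(im['dist'],float))[:,0]
    d=np.c_[p,np.ones(len(p))]@im['R'].T
    return im['t']+d*((z-im['t'][2])/d[:,2])[:,None]
def proj(im,P):
    P=np.array(P,float).reshape(-1,3);c=(P-im['t'])@im['R']
    return cv2.projectPoints(c,np.zeros(3),np.zeros(3),im['K'],np.array(im['dist'],float))[0][:,0]
def cloud(im):
    z=im['z_map'];h,w=z.shape
    u,v=np.meshgrid(np.arange(w),np.arange(h))
    p=cv2.undistortPoints(np.stack([u,v],-1).reshape(-1,1,2).astype(float),im['K'],np.array(im['dist'],float))[:,0].reshape(h,w,2)
    return np.dstack([p*z[...,None],z])@im['R'].T+im['t']
def save(im,name,box=None,scale=1):
    p=im['pixels'][...,::-1]
    if box: p=p[box[1]:box[3],box[0]:box[2]]
    cv2.imwrite('pics/'+name,cv2.resize(p,None,fx=scale,fy=scale,interpolation=cv2.INTER_CUBIC))
E
python3 - <<'E'
from h import *
s=arm.observe();print(s)
t=shot('top');w=shot('side');print(t['t'],t['R'],w['t'],w['R'])
save(t,'top0.png',scale=1.5);save(w,'side0.png',scale=1.5)
np.save('top0.npy',cloud(t))
E
```

```text
{'clock': 0.0, 'joints': array([-1.40163075,  0.4352005 ,  0.02500352,  1.57410787, -0.01160408,
        1.13397752, -0.07509068]), 'dq': array([-1.56316480e-03,  8.27873859e-04,  1.13328194e-03,  8.81390077e-05,
       -1.26721500e-03, -3.42851942e-04,  1.47123411e-03]), 'joint_efforts': array([-7.59825307e-04, -6.67876482e+01,  9.84727889e-01, -3.14440620e+01,
       -6.04998437e-02,  4.32196003e-02,  1.71737324e-04]), 'position': array([0.16770989, 0.60158017, 0.24495509]), 'ee_rot': array([-4.25707669e-01, -3.11255373e+00,  2.42977548e-03]), 'force': array([-0.70704876, -0.30869012,  0.65961527]), 'ft_torque': array([-0.03197077, -0.01553655,  0.00514258]), 'gripper_force': 0.0, 'width': 1.003145399417065}
[ 0.37755344 -0.04970084  1.34754023] [[-0.02755479 -0.98263594  0.18348665]
 [-0.99932086  0.03157096  0.01900238]
 [-0.02446527 -0.18283843 -0.98283852]] [-0.0561832  -0.67360808  0.8876971 ] [[ 0.71651068 -0.44241152  0.53933708]
 [-0.69749535 -0.46613304  0.54426118]
 [ 0.01061541 -0.76615405 -0.64256928]]
```

View pics/top0.png

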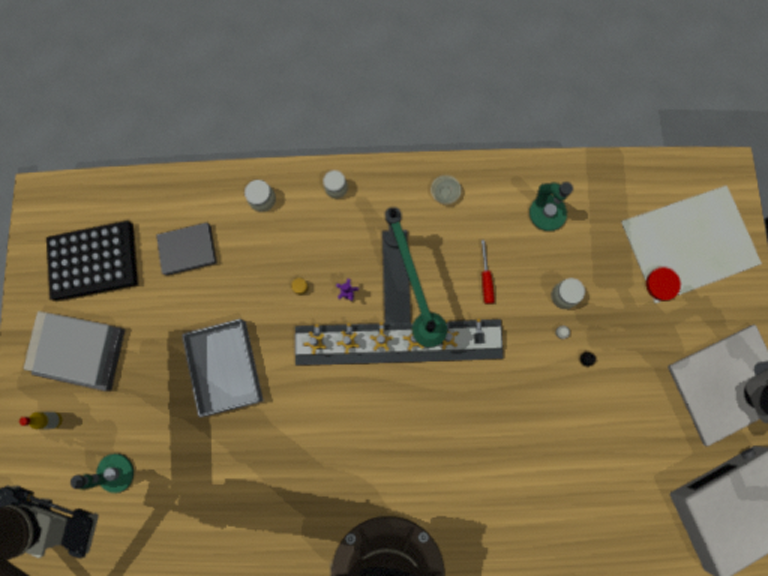

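View pics/side0.png

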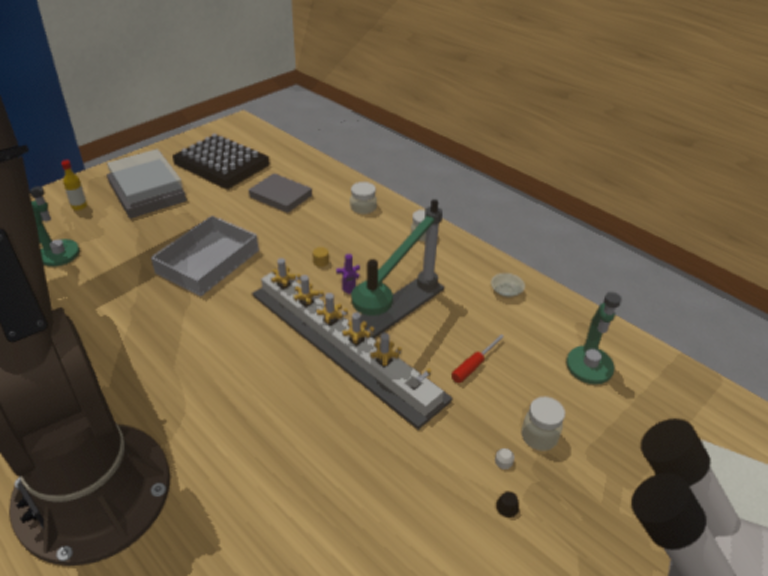

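The top view (1.5x) shows the rail at (400,342). Five brass star units sit at (317,342), (349,340), (381,340), (413,340) and (449,338), and the pocket at (480,338) is empty. The lamp head is at (430,328) with its column at (393,215), and the tray is at (222,367).

Possible mix-ups:
- Lamp: the green stands at (548,210) and (115,473) don't match. The right one is hinged to the rail foot at (430,328).
- Unit: the purple star at (347,290) is a look-alike.
- Tray: the closed boxes at (75,350) and (187,248) don't match. The open steel tray at (222,367) does.

Run:
```python
from h import *
t=shot('top');C=cloud(t);p=t['pixels'];hsv=cv2.cvtColor(p,cv2.COLOR_RGB2HSV)
x,y,z=C[...,0],C[...,1],C[...,2]
# rail top
v,u=np.mgrid[:384,:512]
roi=(u>190)&(u<340)&(v>205)&(v<250)
m=roi&(abs(z-0.04)<0.008)&(hsv[...,1]<60)
r=cv2.minAreaRect(C[m][:,:2].astype(np.float32));print('rail',m.sum(),r)
m=(p.mean(2)>110)&roi&(hsv[...,1]<50)
uv=np.c_[u[m],v[m]];P=onplane(t,uv,0.04);print('rail2',cv2.minAreaRect(P[:,:2].astype(np.float32)),cv2.boxPoints(cv2.minAreaRect(P[:,:2].astype(np.float32))))
# brass
m=(roi&(hsv[...,0]>10)&(hsv[...,0]<30)&(hsv[...,1]>120)&(z>0.05)).astype(np.uint8)
n,l,st,c=cv2.connectedComponentsWithStats(m)
for i in range(1,n):
    if st[i,4]>15: print('brass',st[i],c[i]*1.5,onplane(t,[c[i]],0.068))
# lamp
lroi=(u>240)&(u<310)&(v>125)&(v<235)
m=lroi&(z>0.215)&(z<0.26)&(v>200);print('handle',m.sum(),np.median(C[m],0) if m.any() else 0)
m=lroi&(z>0.14)&(v<155);print('col',m.sum(),C[m].mean(0),C[m].max(0))
m=lroi&(z>0.14)&(v>205);print('head',m.sum(),C[m].mean(0))
# tray
m=(u>115)&(u<180)&(v>205)&(v<285)&(z>0.035)&(z<0.06)
r=cv2.minAreaRect(C[m][:,:2].astype(np.float32));print('tray',m.sum(),r,np.median(z[m]))
```

```text
rail 1160 ((0.5126350522041321, -0.03828147053718567), (0.05799894407391548, 0.4546263813972473), 0.13981778919696808)
rail2 ((0.5116086602210999, -0.03828543424606323), (0.45328861474990845, 0.057546891272068024), 89.8366928100586) [[ 0.48218933 -0.2648468 ]
 [ 0.539736   -0.26501083]
 [ 0.541028    0.18827593]
 [ 0.48348135  0.18843997]]
brass [203 221  14  15  62] [315.67741935 342.19354839] [[0.50426265 0.1390531  0.068     ]]
brass [225 221  14  15  58] [348.10344828 341.45689655] [[0.50390911 0.06843721 0.068     ]]
brass [247 224  14   9  43] [380.54651163 342.27906977] [[ 0.50009557 -0.00176206  0.068     ]]
brass [269 224  13  10  41] [412.06097561 342.58536585] [[ 0.4973842  -0.06973108  0.068     ]]
brass [295 226   9   7  29] [447.77586207 343.18965517] [[ 0.49365943 -0.14663708  0.068     ]]
handle 35 [ 0.51524528 -0.10262729  0.23721951]
col 156 [ 0.72536702 -0.03819443  0.23518409] [ 0.76232608 -0.01946451  1.34754023]
head 478 [ 0.5109074  -0.0997955   0.20700288]
tray 331 ((0.4566371738910675, 0.36024996638298035), (0.19187229871749878, 0.14059466123580933), 13.071191787719727) 0.04317287183959628
```

{"fn": "arm_command", "kwargs": {
  "targets": [
    [[0, 0, -0.007, 0, 0, 0.162], [0, 0, -0.007, 0, 0, 0.162], [0, 0, -0.007, 0, 0, 0.162], [0, 0, -0.007, 0, 0, 0.162], [0, 0, -0.007, 0, 0, 0.162], [0, 0, -0.007, 0, 0, 0.162], [0, 0, -0.007, 0, 0, 0.162], [0, 0, 0, 0, 0, 0.164]]
  ],
  "jaw": 0.09
}}

```text
clock: 1.15
position: [0.1678, 0.6021, 0.2951]
ee_rot: [-2.226, -2.216, -0.001]
force: [0.2, 0.8, 0.6]
width: 0.983
gripper_force: 0.0
```

{"fn": "arm_command", "kwargs": {
  "targets": [
    [[-0.05, 0.025, 0, 0, 0, 0], [-0.05, 0.025, 0, 0, 0, 0], [-0.05, 0.025, 0, 0, 0, 0], [-0.05, 0.025, 0, 0, 0, 0], [-0.05, 0.025, 0, 0, 0, 0], [-0.05, 0.025, 0, 0, 0, 0], [-0.05, 0.025, 0, 0, 0, 0], [-0.05, 0.025, 0, 0, 0, 0], [-0.05, 0.025, 0, 0, 0, 0], [-0.05, 0.025, 0, 0, 0, 0]]
  ]
}}

```text
clock: 2.4
position: [0.4187, 0.1006, 0.2949]
ee_rot: [-2.22, -2.223, -0.001]
force: [1.2, 0.6, -0.1]
width: 0.981
gripper_force: 0.0
```

{"fn": "arm_command", "kwargs": {
  "targets": [
    [[-0.05, 0.0, 0, 0, 0, 0], [-0.05, 0.02, 0, 0, 0, 0], [-0.03, 0.01, 0, 0, 0, 0], [0, 0, 0, 0, 0, 0], [0, 0, 0, 0, 0, 0]]
  ]
}}

```text
clock: 3.02
position: [0.4481, -0.0269, 0.2945]
ee_rot: [-2.22, -2.222, 0.0]
force: [-0.6, 0.5, -1.1]
width: 0.98
gripper_force: 0.0
```

Run:
```python
from h import *
s=arm.observe();print(s['position'],s['joints'])
w=shot('wrist');save(w,'w0.png',scale=1.5);print(w['t'],w['R'])
print(proj(w,[[.517,-.102,.238],[.512,-.146,.104],[.512,-.074,.104]])*1.5)
```

```text
[ 0.44806611 -0.0269471   0.29450105] [-0.81656966  0.0948884   0.84658944  1.94976171 -0.07879328  1.13073549
  0.06275859]
[0.44880055 0.05527921 0.43275448] [[ 9.99997453e-01  2.04420907e-03 -9.56745996e-04]
 [ 1.65792246e-03 -9.52930385e-01 -3.03184651e-01]
 [-1.53148514e-03  3.03182292e-01 -9.52931347e-01]]
[[510.48667674 453.32028292]
 [456.49817266 390.70759759]
 [461.70299949 310.05028638]]
```

View pics/w0.png

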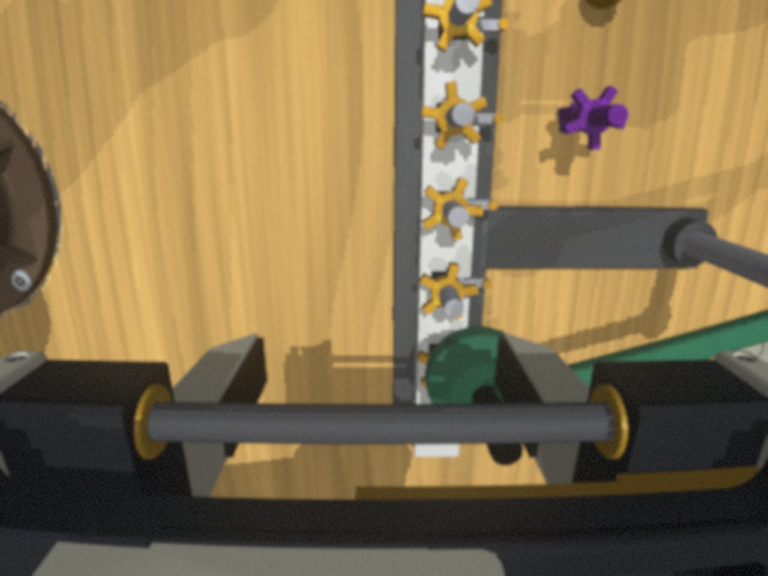

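The wrist view (1.5x) shows the handle top at (505,450), next to the predicted (510,453). This is the green lamp over our rail, so it is the right one. The axles are at x≈455 px.

{"fn": "arm_command", "kwargs": {
  "targets": [
    [[-0.0375, 0.0335, 0, 0, 0, 0], [-0.0375, 0.0335, 0, 0, 0, 0], [0, 0, 0, 0, 0, 0], [0, 0, 0.025, 0, 0, 0], [0, 0, 0.025, 0, 0, 0], [0, 0, 0.025, 0, 0, 0], [0, 0, 0, 0, 0, 0], [0, 0, 0, 0, 0, 0]]
  ]
}}

```text
clock: 4.08
position: [0.5158, -0.1018, 0.2206]
ee_rot: [2.219, 2.224, 0.001]
force: [-0.8, -0.3, -0.7]
width: 0.982
gripper_force: 0.0
```

{"fn": "arm_command", "kwargs": {
  "targets": [
    [[0, 0, 0, 0, 0, 0], [0, 0, 0, 0, 0, 0], [0, 0, 0, 0, 0, 0], [0, 0, 0, 0, 0, 0], [0, 0, 0, 0, 0, 0], [0, 0, 0, 0, 0, 0], [0, 0, 0, 0, 0, 0], [0, 0, 0, 0, 0, 0]]
  ],
  "jaw": 0.01,
  "newtons": 12
}}

```text
clock: 5.08
position: [0.5148, -0.1028, 0.2196]
ee_rot: [-2.22, -2.221, 0.001]
force: [-4.6, -0.8, 0.6]
width: 0.187
gripper_force: 12.0
```

{"fn": "arm_command", "kwargs": {
  "targets": [
    [[0.036, -0.007, 0, 0, 0, 0], [0.036, -0.002, 0, 0, 0, 0], [0.036, 0.004, 0, 0, 0, 0], [0.035, 0.009, 0, 0, 0, 0], [0.033, 0.014, 0, 0, 0, 0], [0.031, 0.019, 0, 0, 0, 0], [0.027, 0.023, 0, 0, 0, 0], [0.024, 0.027, 0, 0, 0, 0], [0.019, 0.03, 0, 0, 0, 0], [0.014, 0.033, 0, 0, 0, 0]]
  ]
}}

```text
clock: 6.32
position: [0.6645, 0.1931, 0.2189]
ee_rot: [-2.213, -2.223, -0.0]
force: [-1.8, 2.7, 3.8]
width: 0.193
gripper_force: 12.0
```

{"fn": "arm_command", "kwargs": {
  "targets": [
    [[0, 0, 0, 0, 0, 0], [0, 0, 0, 0, 0, 0]]
  ]
}}

```text
clock: 6.58
position: [0.6646, 0.1927, 0.2189]
ee_rot: [-2.213, -2.224, -0.002]
force: [-2.7, 9.1, -0.7]
width: 0.194
gripper_force: 12.0
```

{"fn": "arm_command", "kwargs": {
  "targets": [
    [[0, 0, 0, 0, 0, 0], [0, 0, 0, 0, 0, 0], [0, 0, 0, 0, 0, 0], [0, 0, 0, 0, 0, 0], [0, 0, -0.02, 0, 0, 0], [0, 0, -0.03, 0, 0, 0], [0, 0, -0.03, 0, 0, 0], [0, -0.05, 0, 0, 0, 0], [-0.03, -0.06, 0, 0, 0, 0], [-0.03, -0.06, 0, 0, 0, 0]]
  ],
  "jaw": 0.06
}}

```text
clock: 7.82
position: [0.5024, 0.1316, 0.3007]
ee_rot: [2.22, 2.222, 0.002]
force: [-0.5, -0.2, 0.9]
width: 0.648
gripper_force: 0.0
```

{"fn": "arm_command", "kwargs": {
  "targets": [
    [[-0.05, -0.03, 0, 0, 0, 0], [-0.03, -0.01, 0, 0, 0, 0], [0, 0, 0, 0, 0, 0], [0, 0, 0, 0, 0, 0]]
  ]
}}

```text
clock: 8.32
position: [0.4645, 0.0531, 0.3004]
ee_rot: [2.22, 2.222, 0.002]
force: [-0.4, 1.1, 0.1]
width: 0.651
gripper_force: 0.0
```

Run:
```python
from h import *
s=arm.observe();print(s['position'])
w=shot('wrist');save(w,'w1.png',scale=1.5)
for y in (.142,.07,-.002,-.074,-.146): print(proj(w,[[.507,y,.104]])*1.5, proj(w,[[.507,y,.068]])*1.5)
t=shot('top');save(t,'t1.png',(170,110,360,260),4)
```

```text
[0.4644997  0.05307938 0.30043738]
[[439.51490176 127.21806597]] [[433.72275978 128.13361805]]
[[436.01755935 227.48980302]] [[430.85909044 219.08644868]]
[[432.55413258 316.75151198]] [[428.0132101  301.05121145]]
[[429.23468969 395.35057845]] [[425.26450509 374.2170125 ]]
[[426.111645   464.13465149]] [[422.65425921 439.15736872]]
```

View pics/w1.png

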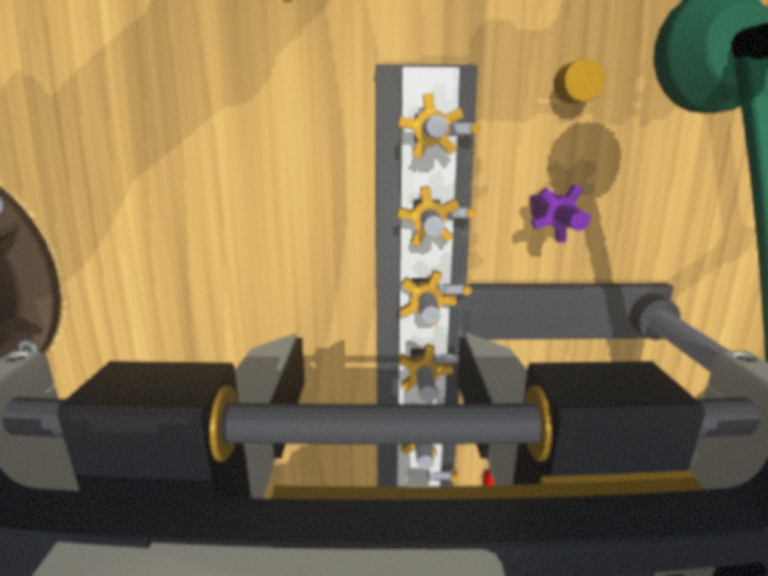

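View pics/t1.png

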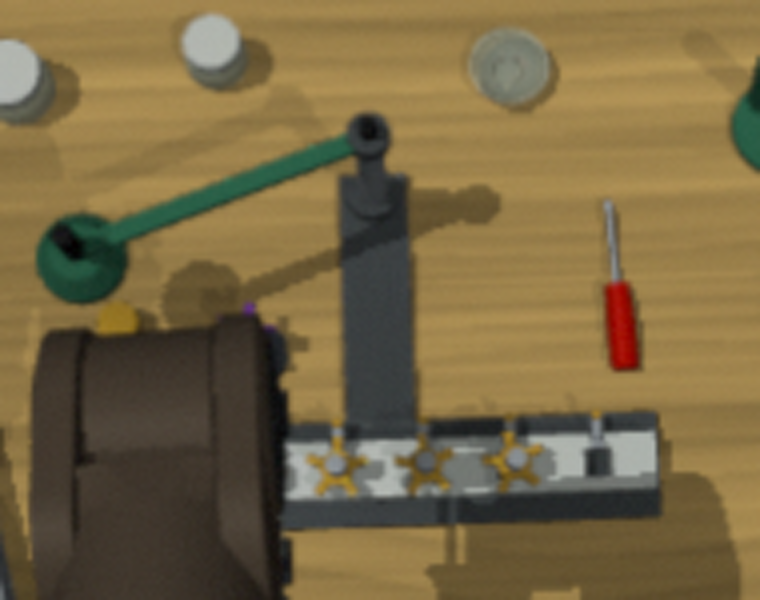

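Lamp is clear on the left. The axle predictions agree within 2 mm: the first is at (437,125), predicted (440,127). Next I'll flick along the front side.

{"fn": "arm_command", "kwargs": {
  "targets": [
    [[-0.05, -0.01, 0, 0, 0, 0], [-0.05, 0, 0, 0, 0, 0], [-0.05, 0, 0, 0, 0, 0], [-0.05, 0, 0, 0, 0, 0], [-0.059, 0, 0, 0, 0, 0], [0, 0, 0.06, 0, 0, 0], [0, 0, 0.06, 0, 0, 0], [0, 0, 0.06, 0, 0, 0], [0, 0, 0.045, 0, 0, 0], [0, 0, 0, 0, 0, 0]]
  ],
  "jaw": 0.03
}}

```text
clock: 9.68
position: [0.4522, -0.2057, 0.072]
ee_rot: [-2.216, -2.219, 0.006]
force: [-0.8, 0.8, 0.3]
width: 0.326
gripper_force: 0.0
```

{"fn": "arm_command", "kwargs": {
  "targets": [
    [[0, 0, 0, 0, 0, 0], [0, 0, 0, 0, 0, 0]]
  ]
}}

```text
clock: 9.93
position: [0.4552, -0.207, 0.0765]
ee_rot: [2.218, 2.221, 0.003]
force: [0.1, -0.1, -0.4]
width: 0.328
gripper_force: 0.0
```

{"fn": "arm_command", "kwargs": {
  "targets": [
    [[0.039, 0, 0, 0, 0, 0], [0.039, 0, 0, 0, 0, 0], [0.039, 0, 0, 0, 0, 0], [0.039, 0, 0, 0, 0, 0], [0.039, 0, 0, 0, 0, 0], [0.039, 0, 0, 0, 0, 0], [0.039, 0, 0, 0, 0, 0], [0.039, 0, 0, 0, 0, 0], [0.039, 0, 0, 0, 0, 0], [0.039, 0, 0, 0, 0, 0]]
  ]
}}

```text
clock: 11.18
position: [0.4541, 0.1856, 0.0763]
ee_rot: [2.219, 2.223, 0.005]
force: [0.8, -0.7, -0.2]
width: 0.324
gripper_force: 0.0
```

{"fn": "arm_command", "kwargs": {
  "targets": [
    [[0, -0.03, -0.02, 0, 0, 0], [0, 0, -0.06, 0, 0, 0], [0, 0, -0.06, 0, 0, 0], [0, 0, -0.06, 0, 0, 0], [0, 0.03, -0.04, 0, 0, 0], [0, 0, 0, 0, 0, 0]]
  ]
}}

```text
clock: 11.92
position: [0.4562, 0.1841, 0.3187]
ee_rot: [2.219, 2.222, 0.012]
force: [1.4, -0.8, -1.0]
width: 0.331
gripper_force: 0.0
```

```bash
cat > look.py <<'E'
from h import *
import sys
s=arm.observe();print(s['clock'],s['position'])
ims=[shot('wrist') for _ in range(4)]
C=[];rows=[]
for im in ims:
    tiles=[]
    for y in (.142,.07,-.002,-.074,-.146):
        c=proj(im,[[.506,y,.068]])[0]
        tiles.append(cv2.resize(cv2.getRectSubPix(im['pixels'][...,::-1],(48,48),(float(c[0]),float(c[1]))),(140,140),interpolation=cv2.INTER_CUBIC))
    rows.append(np.hstack(tiles))
for a,b in ((0,1),(1,2),(2,3),(0,3)):
    d=cv2.absdiff(rows[a],rows[b]).astype(float).mean(2);print([round(d[:,i*140:i*140+140].mean(),1) for i in range(5)])
cv2.imwrite('pics/'+sys.argv[1],np.vstack(rows))
E
python3 look.py s1.png
```

```text
11.925 [0.4562472  0.18410293 0.31866967]
[np.float64(16.3), np.float64(9.6), np.float64(6.8), np.float64(12.7), np.float64(2.7)]
[np.float64(16.8), np.float64(6.0), np.float64(5.7), np.float64(10.9), np.float64(2.8)]
[np.float64(16.6), np.float64(4.0), np.float64(4.7), np.float64(9.9), np.float64(2.1)]
[np.float64(6.5), np.float64(16.0), np.float64(11.6), np.float64(14.6), np.float64(2.7)]
```

View pics/s1.png

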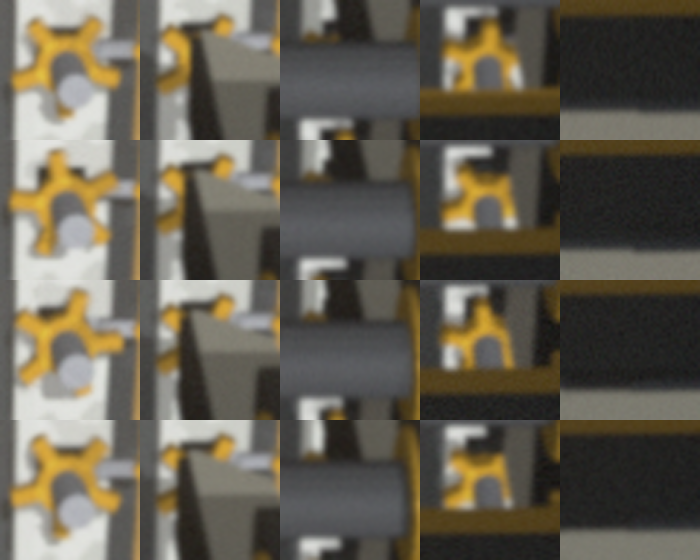

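Wheels 1 (y=.142) and 4 (y=-.074) are clearly spinning between frames. The gripper hides part of the rest, so I'll use the top camera for the right-hand ones.

```bash
cat > lookt.py <<'E'
from h import *
import sys
print(arm.observe()['clock'])
ims=[shot('top') for _ in range(4)]
rows=[]
for im in ims:
    tiles=[]
    for y in (.142,.07,-.002,-.074,-.146):
        c=proj(im,[[.506,y,.068]])[0]
        tiles.append(cv2.resize(cv2.getRectSubPix(im['pixels'][...,::-1],(26,26),(float(c[0]),float(c[1]))),(140,140),interpolation=cv2.INTER_CUBIC))
    rows.append(np.hstack(tiles))
for a,b in ((0,1),(1,2),(2,3),(0,3)):
    d=cv2.absdiff(rows[a],rows[b]).astype(float).mean(2);print(*[round(d[:,i*140:i*140+140].mean(),1) for i in range(5)])
cv2.imwrite('pics/'+sys.argv[1],np.vstack(rows))
E
python3 lookt.py s2.png
```

```text
12.125
8.7 1.8 1.1 9.1 1.3
8.6 1.7 1.1 8.7 1.2
9.0 2.0 1.0 8.1 1.1
1.2 0.8 1.1 6.4 1.1
```

View pics/s2.png

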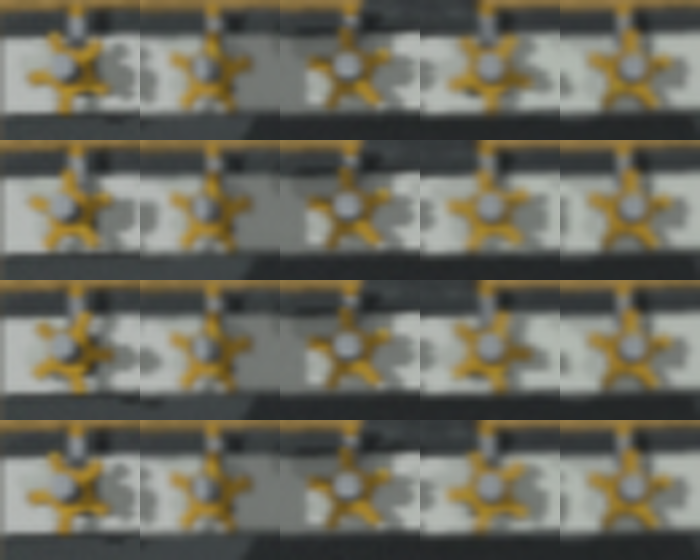

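Wheels 1 and 4 are running on. Wheels 2, 3 and 5 are still. I'll repeat the pass to complete the quarter turn and confirm.

{"fn": "arm_command", "kwargs": {
  "targets": [
    [[-0.05, -0.03, 0, 0, 0, 0], [-0.06, 0, 0, 0, 0, 0], [-0.06, 0, 0, 0, 0, 0], [-0.06, 0, 0, 0, 0, 0], [-0.06, 0, 0, 0, 0, 0], [-0.06, 0, 0, 0, 0, 0], [-0.05, 0, 0.06, 0, 0, 0], [0, 0, 0.06, 0, 0, 0], [0, 0, 0.06, 0, 0, 0], [0, 0, 0.06, 0, 0, 0]]
  ]
}}

```text
clock: 13.58
position: [0.4244, -0.185, 0.0942]
ee_rot: [-2.22, -2.223, 0.001]
force: [1.2, 0.6, -0.2]
width: 0.325
gripper_force: 0.0
```

{"fn": "arm_command", "kwargs": {
  "targets": [
    [[0, 0.03, 0, 0, 0, 0], [0, 0, 0, 0, 0, 0], [0, 0, 0, 0, 0, 0]]
  ]
}}

```text
clock: 13.95
position: [0.4543, -0.1848, 0.0964]
ee_rot: [-2.219, -2.223, 0.0]
force: [0.9, 0.1, -0.7]
width: 0.329
gripper_force: 0.0
```

```bash
python3 lookt.py s3.png; python3 -c "
from h import *
print(arm.observe()['position'])"
```

```text
13.95
5.6 1.3 0.9 6.8 1.3
5.4 1.6 1.0 7.8 1.4
5.6 1.3 0.9 7.1 1.3
10.4 2.3 0.8 5.3 1.4
[ 0.45461824 -0.18449615  0.09687046]
```

{"fn": "arm_command", "kwargs": {
  "targets": [
    [[-0.02, 0, 0, 0, 0, 0], [0, 0, 0.021, 0, 0, 0], [0, 0, 0, 0, 0, 0]]
  ]
}}

```text
clock: 14.52
position: [0.4541, -0.2042, 0.075]
ee_rot: [-2.218, -2.222, -0.0]
force: [-0.4, -0.1, 0.2]
width: 0.332
gripper_force: 0.0
```

{"fn": "arm_command", "kwargs": {
  "targets": [
    [[0.039, 0, 0, 0, 0, 0], [0.039, 0, 0, 0, 0, 0], [0.039, 0, 0, 0, 0, 0], [0.039, 0, 0, 0, 0, 0], [0.039, 0, 0, 0, 0, 0], [0.039, 0, 0, 0, 0, 0], [0.039, 0, 0, 0, 0, 0], [0.039, 0, 0, 0, 0, 0], [0.039, 0, 0, 0, 0, 0], [0.039, 0, 0, 0, 0, 0]]
  ]
}}

```text
clock: 15.78
position: [0.4537, 0.1869, 0.0764]
ee_rot: [-2.219, -2.224, -0.002]
force: [0.3, 0.3, 0.1]
width: 0.324
gripper_force: 0.0
```

{"fn": "arm_command", "kwargs": {
  "targets": [
    [[0, -0.03, -0.02, 0, 0, 0], [0, 0, -0.06, 0, 0, 0], [0, 0, -0.06, 0, 0, 0], [0, 0, -0.06, 0, 0, 0], [0, 0.03, -0.04, 0, 0, 0], [0, 0, 0, 0, 0, 0]]
  ]
}}

```text
clock: 16.52
position: [0.4564, 0.1855, 0.319]
ee_rot: [2.218, 2.223, 0.01]
force: [0.7, 0.1, -0.2]
width: 0.325
gripper_force: 0.0
```

```bash
python3 lookt.py s4.png
python3 - <<'E'
import cv2,numpy as np
a,b,c=[cv2.imread(f'pics/{n}.png') for n in ('s2','s3','s4')]
cv2.imwrite('pics/s5.png',np.vstack([a[:140],b[:140],c[:140],c[420:]]))
E
```

```text
16.525
8.9 2.2 1.7 9.2 1.3
8.9 2.3 1.4 8.8 1.2
8.9 2.3 1.2 8.4 1.2
7.1 2.8 2.2 7.4 1.3
```

View pics/s5.png

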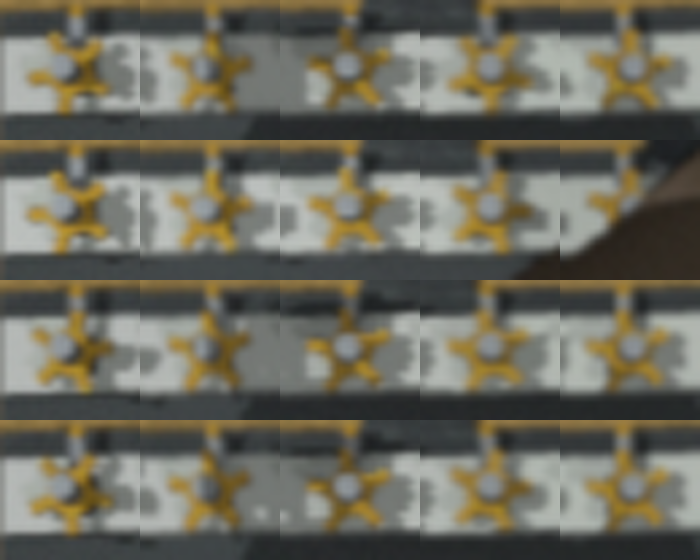

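```bash
cat > ang.py <<'E'
from h import *
Y=(.142,.07,-.002,-.074,-.146)
def phase(img,P):  # img BGR float map pts P (n,2)
    s=cv2.remap(cv2.cvtColor(img,cv2.COLOR_BGR2HSV)[...,1].astype(np.float32),P[:,0].astype(np.float32)[None],P[:,1].astype(np.float32)[None],cv2.INTER_LINEAR)[0]
    return s
def ang(getimg,im,dx=0):
    out=[]
    for i,y in enumerate(Y):
        a=np.arange(0,360,3)*np.pi/180;acc=np.zeros(len(a))
        for r in (.017,.02,.023):
            p=proj(im,np.c_[.506+r*np.cos(a),y+r*np.sin(a),0*a+.066])
            img,q=getimg(p,i);acc+=phase(img,q)
        F=np.fft.fft(acc);out.append((round(float(np.degrees(-np.angle(F[5]))/5),0),round(float(abs(F[5])/len(a)),0)))
    return out
if __name__=='__main__':
    im=shot('top')
    top0=cv2.imread('pics/top0.png');t1=cv2.imread('pics/t1.png')
    print('top0',ang(lambda p,i:(top0,p*1.5+.25),im))
    print('t1',ang(lambda p,i:(t1,(p-[170,110])*4+1.5),im))
    def tiles(n,k):
        T=cv2.imread(f'pics/{n}.png')
        def g(p,i):
            c=proj(im,[[.506,Y[i],.068]])[0]
            return T[k*140:k*140+140,i*140:i*140+140].copy(),(p-c+13)*140/26-.5
        return g
    for n in ('s2','s3','s4'):
        for k in (0,3): print(n,k,ang(tiles(n,k),im))
    print('now',ang(lambda p,i:(im['pixels'][...,::-1].copy(),p),im))
E
python3 ang.py
```

```text
top0 [(26.0, 113.0), (27.0, 111.0), (-3.0, 112.0), (5.0, 56.0), (12.0, 70.0)]
t1 [(20.0, 2.0), (21.0, 1.0), (-3.0, 116.0), (6.0, 106.0), (10.0, 122.0)]
s2 0 [(25.0, 105.0), (-5.0, 97.0), (4.0, 107.0), (-35.0, 94.0), (-4.0, 101.0)]
s2 3 [(24.0, 107.0), (-5.0, 96.0), (4.0, 107.0), (20.0, 95.0), (-4.0, 101.0)]
s3 0 [(20.0, 110.0), (-5.0, 102.0), (4.0, 103.0), (-17.0, 96.0), (-1.0, 47.0)]
s3 3 [(-11.0, 109.0), (-5.0, 102.0), (4.0, 103.0), (-6.0, 100.0), (-1.0, 48.0)]
s4 0 [(-12.0, 102.0), (3.0, 100.0), (6.0, 108.0), (7.0, 98.0), (7.0, 100.0)]
s4 3 [(-32.0, 97.0), (3.0, 101.0), (6.0, 107.0), (-12.0, 96.0), (7.0, 100.0)]
now [(10.0, 98.0), (3.0, 98.0), (6.0, 101.0), (29.0, 94.0), (7.0, 101.0)]
```

Wheels 2, 3 and 5 stand dead still, so they bind. The overlap was a little shallow, so one more pass 4 mm deeper will make the quarter turn certain.

{"fn": "arm_command", "kwargs": {
  "targets": [
    [[-0.05, -0.03, 0, 0, 0, 0], [-0.06, 0, 0, 0, 0, 0], [-0.06, 0, 0, 0, 0, 0], [-0.06, 0, 0, 0, 0, 0], [-0.06, 0, 0, 0, 0, 0], [-0.06, 0, 0, 0, 0, 0], [-0.06, 0, 0.05, 0, 0, 0], [0, 0, 0.06, 0, 0, 0], [0, 0, 0.06, 0, 0, 0], [0, 0, 0.05, 0, 0, 0]]
  ]
}}

```text
clock: 18.02
position: [0.4243, -0.1872, 0.1128]
ee_rot: [-2.218, -2.222, 0.003]
force: [1.2, 1.0, -0.2]
width: 0.328
gripper_force: 0.0
```

{"fn": "arm_command", "kwargs": {
  "targets": [
    [[0, 0.03, 0, 0, 0, 0], [0, 0, 0, 0, 0, 0]]
  ]
}}

```text
clock: 18.27
position: [0.4566, -0.1873, 0.1146]
ee_rot: [-2.217, -2.225, 0.002]
force: [-0.5, 0.7, -0.4]
width: 0.324
gripper_force: 0.0
```

{"fn": "arm_command", "kwargs": {
  "targets": [
    [[-0.018, 0.002, 0, 0, 0, 0], [0, 0, 0.039, 0, 0, 0], [0, 0, 0, 0, 0, 0]]
  ]
}}

```text
clock: 18.65
position: [0.4558, -0.2045, 0.0753]
ee_rot: [-2.216, -2.221, 0.002]
force: [-0.0, 1.0, 0.3]
width: 0.326
gripper_force: 0.0
```

{"fn": "arm_command", "kwargs": {
  "targets": [
    [[0.039, 0, 0, 0, 0, 0], [0.039, 0, 0, 0, 0, 0], [0.039, 0, 0, 0, 0, 0], [0.039, 0, 0, 0, 0, 0], [0.039, 0, 0, 0, 0, 0], [0.039, 0, 0, 0, 0, 0], [0.039, 0, 0, 0, 0, 0], [0.039, 0, 0, 0, 0, 0], [0.039, 0, 0, 0, 0, 0], [0.039, 0, 0, 0, 0, 0]]
  ]
}}

```text
clock: 19.9
position: [0.4566, 0.186, 0.0782]
ee_rot: [2.218, 2.225, 0.002]
force: [0.0, -0.3, 1.0]
width: 0.324
gripper_force: 0.0
```

{"fn": "arm_command", "kwargs": {
  "targets": [
    [[0, -0.03, -0.02, 0, 0, 0], [0, 0, -0.06, 0, 0, 0], [0, 0, -0.06, 0, 0, 0], [0, 0, -0.06, 0, 0, 0], [0, 0.03, 0, 0, 0, 0], [0, 0, 0, 0, 0, 0]]
  ]
}}

```text
clock: 20.65
position: [0.4577, 0.1842, 0.2786]
ee_rot: [2.218, 2.224, 0.005]
force: [0.3, -1.3, 0.2]
width: 0.326
gripper_force: 0.0
```

```bash
python3 lookt.py s6.png; python3 ang.py|tail -1;python3 ang.py|tail -1; python3 -c "
from h import *
t=shot('top');save(t,'t2.png',(115,180,345,290),3)
C=cloud(t);v,u=np.mgrid[:384,:512];z=C[...,2]
m=(u>115)&(u<180)&(v>205)&(v<285)&(z>0.035)&(z<0.06)
print('tray',m.sum(),cv2.minAreaRect(C[m][:,:2].astype(np.float32)))
print(arm.observe()['position'])"
```

```text
20.65
7.6 1.8 1.4 8.4 1.4
7.6 2.2 1.6 8.7 1.3
7.5 2.5 1.9 8.3 1.2
7.4 2.6 2.7 7.5 1.3
now [(-20.0, 95.0), (-0.0, 96.0), (1.0, 107.0), (11.0, 98.0), (5.0, 105.0)]
now [(35.0, 96.0), (-0.0, 97.0), (1.0, 106.0), (-19.0, 95.0), (5.0, 106.0)]
tray 11 ((0.35316911339759827, 0.2798667252063751), (0.0037822716403752565, 0.02509501948952675), 12.05101203918457)
[0.45628721 0.18433166 0.27655381]
```

View pics/t2.png

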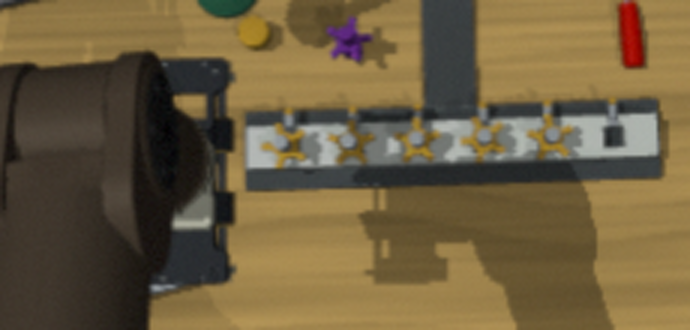

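{"fn": "arm_command", "kwargs": {
  "targets": [
    [[-0.05, -0.03, 0, 0, 0, 0], [-0.06, 0, 0, 0, 0, 0], [-0.06, 0, 0, 0, 0, 0], [-0.06, 0, 0, 0, 0, 0], [-0.06, 0, 0, 0, 0, 0], [-0.06, 0, 0, 0, 0, 0], [-0.06, 0, 0, 0, 0, 0], [-0.02, 0, 0.06, 0, 0, 0], [0, 0, 0.06, 0, 0, 0], [0, 0, 0.06, 0, 0, 0]]
  ]
}}

```text
clock: 22.25
position: [0.4283, -0.2374, 0.0957]
ee_rot: [2.219, 2.223, -0.0]
force: [1.6, 0.3, 0.4]
width: 0.329
gripper_force: 0.0
```

{"fn": "arm_command", "kwargs": {
  "targets": [
    [[0, 0.033, 0, 0, 0, 0], [0, 0, 0, 0, 0, 0]]
  ]
}}

```text
clock: 22.5
position: [0.4631, -0.2368, 0.0968]
ee_rot: [2.216, 2.226, -0.002]
force: [-0.4, 0.2, 0.6]
width: 0.32
gripper_force: 0.0
```

{"fn": "arm_command", "kwargs": {
  "targets": [
    [[0, -0.004, 0.021, 0, 0, 0], [0, 0, 0, 0, 0, 0], [0.035, 0, 0, 0, 0, 0], [0.02, 0, 0, 0, 0, 0], [0.02, 0, 0, 0, 0, 0], [0.01, 0, 0, 0, 0, 0], [0, 0, 0, 0, 0, 0]]
  ]
}}

```text
clock: 23.38
position: [0.4551, -0.1513, 0.0776]
ee_rot: [-2.217, -2.222, 0.001]
force: [-10.3, -0.4, 11.5]
width: 0.325
gripper_force: 8.0
```

```bash
python3 -c "
from h import *
s=arm.observe();print(s['position'],s['force'])
w=shot('side');c=proj(w,[[.5,-.146,.068]])[0].astype(int);print(c)
save(w,'sd1.png',(c[0]-50,c[1]-40,c[0]+50,c[1]+40),7)"
```

```text
[ 0.45507747 -0.15133231  0.07758571] [-10.26774124  -0.4101151   11.4517247 ]
[254 234]
```

View pics/sd1.png

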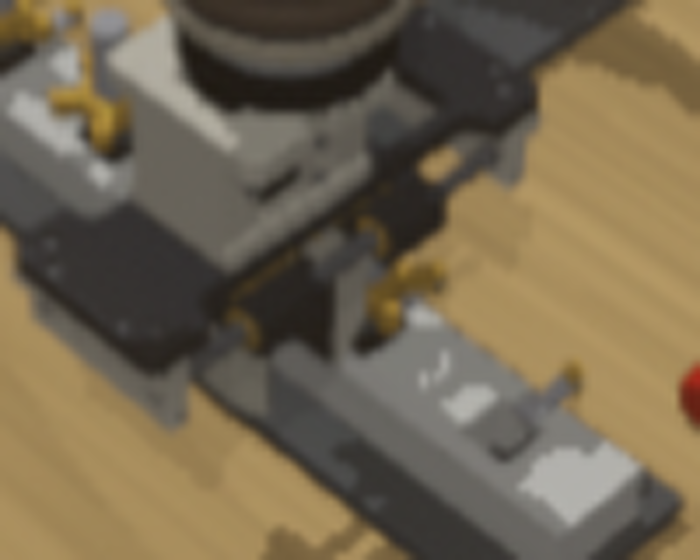

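The side crop shows the finger at (345,300) against wheel 5's star at (390,300). It is pressing the wheel with about 10 N, so it is fully engaged. I'll ease off 3 mm and carry on through the wheel.

{"fn": "arm_command", "kwargs": {
  "targets": [
    [[0, -0.003, 0, 0, 0, 0], [0, -0.001, 0, 0, 0, 0], [0.006, 0, 0, 0, 0, 0], [0, 0, 0, 0, 0, 0]]
  ]
}}

```text
clock: 23.92
position: [0.4537, -0.1453, 0.077]
ee_rot: [2.217, 2.225, 0.001]
force: [-3.4, 0.2, 5.2]
width: 0.327
gripper_force: 3.0
```

```bash
python3 -c "
from h import *
s=arm.observe();print(s['position'],s['force'],s['gripper_force'])"
```

```text
[ 0.45367785 -0.14526088  0.07697629] [-3.36775251  0.18487519  5.15704697] 3.0251451954245567
```

{"fn": "arm_command", "kwargs": {
  "targets": [
    [[0.009, 0, 0, 0, 0, 0], [0.009, 0, 0, 0, 0, 0], [0.009, 0, 0, 0, 0, 0], [0.008, 0, 0, 0, 0, 0], [0, -0.03, 0, 0, 0, 0], [0, -0.01, -0.03, 0, 0, 0], [0.06, 0, -0.06, 0, 0, 0], [0.06, 0, -0.06, 0, 0, 0], [0.06, 0, -0.05, 0, 0, 0], [0.06, 0, 0, 0, 0, 0]]
  ]
}}

```text
clock: 25.18
position: [0.4165, 0.0616, 0.2129]
ee_rot: [2.214, 2.224, 0.012]
force: [1.5, 1.0, 0.7]
width: 0.33
gripper_force: 0.0
```

```bash
python3 ang.py|tail -1;python3 -c "
from h import *
s=arm.observe();print(s['position'],s['force'],s['gripper_force'])"; python3 lookt.py s7.png
```

```text
now [(-32.0, 32.0), (35.0, 10.0), (1.0, 99.0), (5.0, 100.0), (9.0, 106.0)]
[0.41529427 0.07055041 0.21134964] [ 0.16000645  7.22326183 -1.52843155] 0.0
25.225
3.4 4.5 1.1 4.1 0.8
4.0 5.3 1.3 3.7 0.7
3.2 4.2 1.7 3.7 0.9
8.0 11.3 2.6 7.9 1.1
```

View pics/s7.png

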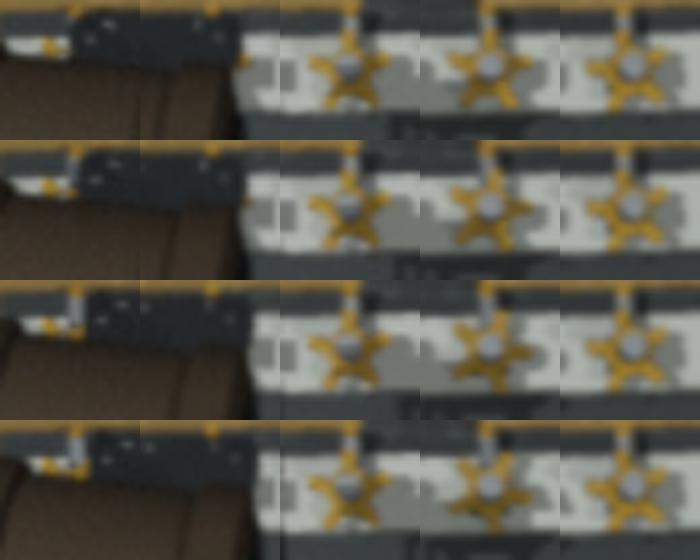

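Wheel 5 turned again by about 68°. One extra short pass on wheel 2 will give it margin.

{"fn": "arm_command", "kwargs": {
  "targets": [
    [[-0.036, 0, 0, 0, 0, 0], [0, 0, 0.05, 0, 0, 0], [0, 0, 0.05, 0, 0, 0], [0, 0, 0.035, 0, 0, 0], [0, 0, 0, 0, 0, 0], [0, 0, 0, 0, 0, 0]]
  ]
}}

```text
clock: 26.18
position: [0.4164, 0.0232, 0.0768]
ee_rot: [2.215, 2.223, 0.005]
force: [0.5, 0.6, -0.0]
width: 0.326
gripper_force: 0.0
```

{"fn": "arm_command", "kwargs": {
  "targets": [
    [[0.011, 0, 0, 0, 0, 0], [0, 0.039, 0, 0, 0, 0], [0, 0, 0, 0, 0, 0], [0.024, 0, 0, 0, 0, 0], [0.024, 0, 0, 0, 0, 0], [0.024, 0, 0, 0, 0, 0], [0, -0.04, 0, 0, 0, 0], [0, 0, -0.05, 0, 0, 0], [0, 0, -0.06, 0, 0, 0], [0.05, 0, -0.06, 0, 0, 0]]
  ]
}}

```text
clock: 27.42
position: [0.413, 0.1456, 0.236]
ee_rot: [2.219, 2.222, 0.006]
force: [1.5, 1.6, 0.2]
width: 0.329
gripper_force: 0.0
```

{"fn": "arm_command", "kwargs": {
  "targets": [
    [[0.05, 0.02, 0, 0, 0, 0], [0, 0.02, 0, 0, 0, 0], [0, 0, 0, 0, 0, 0]]
  ]
}}

```text
clock: 27.8
position: [0.4532, 0.198, 0.2345]
ee_rot: [2.211, 2.227, 0.005]
force: [-0.4, -1.2, -0.7]
width: 0.328
gripper_force: 0.0
```

```bash
python3 ang.py|tail -1;python3 ang.py|tail -1; python3 -c "
from h import *
s=arm.observe();print(s['position'],s['force'],s['clock'])"
```

```text
now [(-34.0, 96.0), (3.0, 103.0), (1.0, 101.0), (-15.0, 100.0), (9.0, 106.0)]
now [(-34.0, 97.0), (3.0, 103.0), (1.0, 101.0), (-15.0, 100.0), (9.0, 106.0)]
[0.4522145  0.19687777 0.23405416] [-0.18870182 -0.38068637  0.23192473] 27.9
```

{"fn": "arm_command", "kwargs": {
  "targets": [
    [[-0.042, 0.018, 0, 0, 0, 0], [-0.042, 0.018, 0, 0, 0, 0], [-0.042, 0.018, 0, 0, 0, 0], [0, 0, 0, 0, 0, 0], [0, 0, 0, 0, 0, 0]]
  ],
  "jaw": 0.05,
  "newtons": 40
}}

```text
clock: 28.52
position: [0.507, 0.0719, 0.2341]
ee_rot: [2.215, 2.226, 0.005]
force: [-0.0, -0.4, -0.9]
width: 0.549
gripper_force: 0.0
```

{"fn": "arm_command", "kwargs": {
  "targets": [
    [[-0.002, -0.001, 0.04, 0, 0, 0], [0, 0, 0.05, 0, 0, 0], [0, 0, 0.03, 0, 0, 0], [0, 0, 0.018, 0, 0, 0], [0, 0, 0, 0, 0, 0]]
  ]
}}

```text
clock: 29.15
position: [0.5068, 0.0706, 0.0957]
ee_rot: [2.212, 2.228, 0.003]
force: [0.5, -0.3, 0.4]
width: 0.544
gripper_force: 0.0
```

{"fn": "arm_command", "kwargs": {
  "targets": [
    [[0, 0, 0, 0, 0, 0], [0, 0, 0, 0, 0, 0], [0, 0, 0, 0, 0, 0], [0, 0, 0, 0, 0, 0], [0, 0, 0, 0, 0, 0], [0, 0, 0, 0, 0, 0]]
  ],
  "jaw": 0.005,
  "newtons": 40
}}

```text
clock: 29.9
position: [0.5067, 0.0699, 0.0963]
ee_rot: [2.214, 2.227, 0.004]
force: [-3.7, -0.0, 7.2]
width: 0.164
gripper_force: 39.9
```

{"fn": "arm_command", "kwargs": {
  "targets": [
    [[0, 0, -0.005, 0, 0, 0], [0, 0, -0.005, 0, 0, 0], [0, 0, -0.01, 0, 0, 0], [0, 0, -0.02, 0, 0, 0], [0, 0, -0.03, 0, 0, 0], [0, 0, -0.04, 0, 0, 0], [0, 0, -0.04, 0, 0, 0], [0, 0, 0, 0, 0, 0]]
  ]
}}

```text
clock: 30.9
position: [0.5095, 0.0695, 0.2497]
ee_rot: [2.211, 2.224, 0.015]
force: [-0.6, -0.3, -1.6]
width: 0.163
gripper_force: 39.8
```

```bash
cat > tray.py <<'E'
from h import *
s=arm.observe();print(s['position'],s['force'],s['width'],s['gripper_force'])
t=shot('top')
C=cloud(t);v,u=np.mgrid[:384,:512];z=C[...,2];y=C[...,1]
m=(u>100)&(u<195)&(v>190)&(v<300)&(z>0.035)&(z<0.055)&(y>.22)
n,l,st,c=cv2.connectedComponentsWithStats(m.astype(np.uint8));k=1+st[1:,4].argmax();m=l==k
r=cv2.minAreaRect(C[m][:,:2].astype(np.float32));print('tray',m.sum(),r,cv2.boxPoints(r).round(3).tolist())
E
python3 tray.py;python3 -c "
from h import *
save(shot('side'),'sd2.png',(100,120,330,290),3)"
```

```text
[0.50952796 0.06946704 0.24970452] [-0.60572236 -0.32977711 -1.58869923] 0.16274413278839406 39.83257234096527
tray 161 ((0.4562150835990906, 0.38265448808670044), (0.11160817742347717, 0.22704938054084778), 68.06116485595703) [[0.33000001311302185, 0.37299999594688416], [0.5410000085830688, 0.2879999876022339], [0.5820000171661377, 0.3919999897480011], [0.3720000088214874, 0.47699999809265137]]
```

View pics/sd2.png

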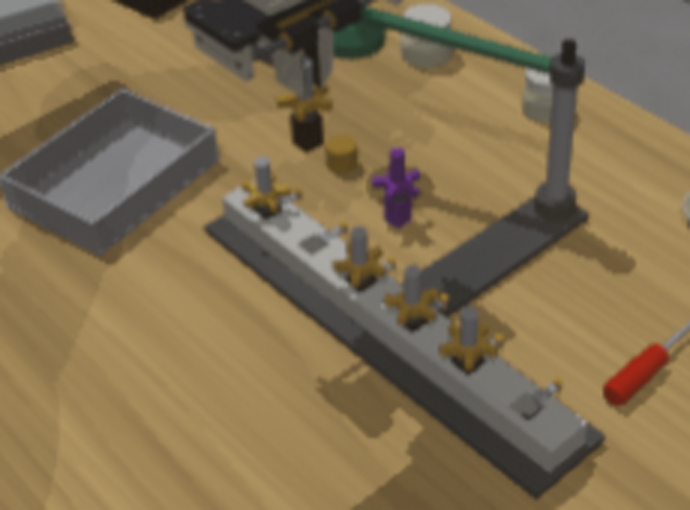

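Unit 2 is out and held at (305,100). The tray rim corners in the crop are (125,92), (215,135), (97,225) and (5,178), so I'll cast those at z=0.045.

Run:
```python
from h import *
w=shot('side')
P=onplane(w,np.array([[125,92],[215,133],[97,222],[5,178]])/3+[100,120],.045)
print(P.round(3),P.mean(0).round(3),np.linalg.norm(np.diff(P,axis=0),axis=1).round(3))
```

```text
[[0.511 0.411 0.045]
 [0.539 0.277 0.045]
 [0.365 0.241 0.045]
 [0.332 0.368 0.045]] [0.437 0.324 0.045] [0.137 0.178 0.131]
```

{"fn": "arm_command", "kwargs": {
  "targets": [
    [[-0.05, -0.02, 0, 0, 0, 0], [-0.05, -0.02, 0, 0, 0, 0], [-0.05, -0.02, 0, 0, 0, 0], [-0.05, 0, 0, 0, 0, 0], [0, 0, 0, 0, 0, 0]]
  ]
}}

```text
clock: 31.68
position: [0.4468, -0.1352, 0.2457]
ee_rot: [2.222, 2.216, 0.003]
force: [-0.4, 0.5, -2.4]
width: 0.165
gripper_force: 39.8
```

```bash
python3 tray.py
python3 - <<'E'
from h import *
t=shot('top');save(t,'t3.png',(100,180,260,300),4)
hsv=cv2.cvtColor(t['pixels'],cv2.COLOR_RGB2HSV)
m=((hsv[...,1]<70)&(hsv[...,2]>40)).astype(np.uint8);m[:, :100]=0;m[:,193:]=0;m[:195]=0;m[300:]=0
n,l,st,c=cv2.connectedComponentsWithStats(m);k=1+st[1:,4].argmax()
r=cv2.minAreaRect(onplane(t,np.argwhere(l==k)[:,::-1],.045)[:,:2].astype(np.float32));print(st[k],r)
E
```

```text
[ 0.44680211 -0.13520641  0.24571772] [-0.35753422  0.53056918 -2.4035852 ] 0.16490249280530414 39.83227014541626
tray 241 ((0.4380660951137543, 0.3314753770828247), (0.1876877099275589, 0.1438010036945343), 13.68551254272461) [[0.33000001311302185, 0.3790000081062317], [0.36399999260902405, 0.23899999260902405], [0.5460000038146973, 0.2840000092983246], [0.5120000243186951, 0.42399999499320984]]
[ 129  218   55   66 2561] ((0.43765801191329956, 0.3268846571445465), (0.19302059710025787, 0.15019388496875763), 12.937444686889648)
```

View pics/t3.png

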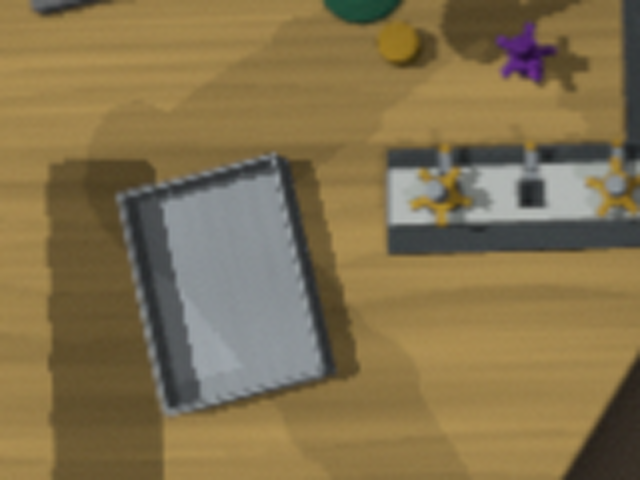

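The tray was knocked aside: its centre is now (0.438, 0.330) with yaw 13°. In the crop its corners are (120,197), (277,155), (330,372) and (168,410). It is empty.

{"fn": "arm_command", "kwargs": {
  "targets": [
    [[0.048, 0.005, 0, 0, 0, 0], [0.048, 0.005, 0, 0, 0, 0], [0.048, 0.005, 0, 0, 0, 0], [0.048, 0.005, 0, 0, 0, 0], [0.048, 0.005, 0, 0, 0, 0], [0.048, 0.005, 0, 0, 0, 0], [0.048, 0.005, 0, 0, 0, 0], [0.048, 0.005, 0, 0, 0, 0], [0.048, 0.005, 0, 0, 0, 0], [0.046, 0.002, 0, 0, 0, 0]]
  ]
}}

```text
clock: 33.02
position: [0.4905, 0.3514, 0.2451]
ee_rot: [2.209, 2.23, 0.002]
force: [0.8, -0.3, -1.2]
width: 0.164
gripper_force: 39.8
```

{"fn": "arm_command", "kwargs": {
  "targets": [
    [[0, 0, 0, 0, 0, 0], [0, 0, 0, 0, 0, 0]]
  ]
}}

```text
clock: 33.28
position: [0.4911, 0.3483, 0.2453]
ee_rot: [2.21, 2.228, 0.002]
force: [0.1, -1.0, -1.5]
width: 0.167
gripper_force: 39.8
```

{"fn": "arm_command", "kwargs": {
  "targets": [
    [[-0.005, 0.003, 0.03, 0, 0, 0], [0, 0, 0.05, 0, 0, 0], [0, 0, 0.04, 0, 0, 0], [0, 0, 0.02, 0, 0, 0], [0, 0, 0.01, 0, 0, 0], [0, 0, 0.005, 0, 0, 0], [0, 0, 0, 0, 0, 0], [0, 0, 0, 0, 0, 0]]
  ]
}}

```text
clock: 34.28
position: [0.4964, 0.3431, 0.0921]
ee_rot: [2.213, 2.226, 0.007]
force: [1.0, 0.1, -1.7]
width: 0.162
gripper_force: 39.8
```

{"fn": "arm_command", "kwargs": {
  "targets": [
    [[0, 0, 0.002, 0, 0, 0], [0, 0, 0.001, 0, 0, 0], [0, 0, 0, 0, 0, 0], [0, 0, 0, 0, 0, 0]]
  ]
}}

```text
clock: 34.78
position: [0.4959, 0.3429, 0.0884]
ee_rot: [2.213, 2.226, 0.005]
force: [-1.0, -0.3, 1.7]
width: 0.165
gripper_force: 39.8
```

{"fn": "arm_command", "kwargs": {
  "targets": [
    [[0, 0, 0, 0, 0, 0], [0, 0, 0, 0, 0, 0], [0, 0, 0, 0, 0, 0], [0, 0, -0.02, 0, 0, 0], [0, 0, -0.04, 0, 0, 0], [0, 0, -0.05, 0, 0, 0], [0, 0, -0.04, 0, 0, 0], [-0.05, 0, 0, 0, 0, 0], [-0.06, 0, 0, 0, 0, 0], [-0.06, 0, 0, 0, 0, 0]]
  ],
  "jaw": 0.036
}}

```text
clock: 36.02
position: [0.4964, 0.1708, 0.2395]
ee_rot: [2.213, 2.226, 0.007]
force: [1.4, -0.1, 1.0]
width: 0.39
gripper_force: 0.0
```

{"fn": "arm_command", "kwargs": {
  "targets": [
    [[-0.06, 0.005, 0, 0, 0, 0], [-0.06, 0.005, 0, 0, 0, 0], [-0.055, 0, 0, 0, 0, 0], [0, 0, 0, 0, 0, 0], [0, 0, 0, 0, 0, 0]]
  ],
  "jaw": 0.05
}}

```text
clock: 36.65
position: [0.5075, -0.0021, 0.2389]
ee_rot: [2.214, 2.226, 0.007]
force: [0.4, 0.3, 0.1]
width: 0.548
gripper_force: 0.0
```

```bash
cat > units.py <<'E'
from h import *
s=arm.observe();print(s['clock'],s['position'],s['force'],s['width'])
t=shot('top');C=cloud(t);hsv=cv2.cvtColor(t['pixels'],cv2.COLOR_RGB2HSV)
m=((hsv[...,0]>10)&(hsv[...,0]<30)&(hsv[...,1]>120)&(C[...,2]>.042)&(C[...,2]<.09)).astype(np.uint8)
n,l,st,c=cv2.connectedComponentsWithStats(m)
for i in range(1,n):
    if st[i,4]>12: print('brass',st[i,4],onplane(t,[c[i]],.062)[0][:2].round(3),C[l==i][:,2].mean().round(3))
E
python3 units.py; python3 tray.py
```

```text
36.65 [ 0.50752992 -0.00212114  0.23889645] [0.3783717  0.34627897 0.13179798] 0.5483798529908056
brass 50 [ 0.502 -0.142] 0.067
brass 52 [ 0.5   -0.073] 0.069
brass 63 [0.495 0.336] 0.06
brass 78 [0.341 0.778] 0.078
[ 0.50753964 -0.00125021  0.2386029 ] [-0.57995421  0.2990602   0.03546713] 0.5411165465140271 0.0
tray 147 ((0.47410815954208374, 0.34028759598731995), (0.11369369924068451, 0.14307773113250732), 13.707075119018555) [[0.4020000100135803, 0.3959999978542328], [0.4359999895095825, 0.25699999928474426], [0.5460000038146973, 0.2840000092983246], [0.5120000243186951, 0.4230000078678131]]
```

Unit 2 is standing in the tray. On to unit 3.

{"fn": "arm_command", "kwargs": {
  "targets": [
    [[-0.001, -0.001, 0.04, 0, 0, 0], [0, 0, 0.05, 0, 0, 0], [0, 0, 0.035, 0, 0, 0], [0, 0, 0.018, 0, 0, 0], [0, 0, 0, 0, 0, 0]]
  ]
}}

```text
clock: 37.38
position: [0.5067, -0.0026, 0.0947]
ee_rot: [2.212, 2.228, 0.003]
force: [0.5, -0.6, -0.0]
width: 0.545
gripper_force: 0.0
```

{"fn": "arm_command", "kwargs": {
  "targets": [
    [[0, 0, 0, 0, 0, 0], [0, 0, 0, 0, 0, 0], [0, 0, 0, 0, 0, 0], [0, 0, 0, 0, 0, 0], [0, 0, 0, 0, 0, 0], [0, 0, 0, 0, 0, 0]]
  ],
  "jaw": 0.005,
  "newtons": 40
}}

```text
clock: 38.12
position: [0.5063, -0.0031, 0.0954]
ee_rot: [2.214, 2.227, 0.004]
force: [-3.7, -0.9, 6.8]
width: 0.164
gripper_force: 39.9
```

{"fn": "arm_command", "kwargs": {
  "targets": [
    [[0, 0, -0.005, 0, 0, 0], [0, 0, -0.005, 0, 0, 0], [0, 0, -0.01, 0, 0, 0], [0, 0, -0.02, 0, 0, 0], [0, 0, -0.03, 0, 0, 0], [0, 0, -0.04, 0, 0, 0], [0, 0, -0.04, 0, 0, 0], [0, 0, 0, 0, 0, 0]]
  ]
}}

```text
clock: 39.12
position: [0.5087, -0.0037, 0.2485]
ee_rot: [2.21, 2.223, 0.013]
force: [0.2, -0.4, -1.2]
width: 0.167
gripper_force: 39.9
```

{"fn": "arm_command", "kwargs": {
  "targets": [
    [[0.042, -0.009, 0, 0, 0, 0], [0.042, -0.009, 0, 0, 0, 0], [0.042, -0.009, 0, 0, 0, 0], [0.042, -0.009, 0, 0, 0, 0], [0.042, -0.009, 0, 0, 0, 0], [0.042, -0.009, 0, 0, 0, 0], [0.042, -0.009, 0, 0, 0, 0], [0.038, -0.009, 0, 0, 0, 0], [0, 0, 0, 0, 0, 0], [0, 0, 0, 0, 0, 0]]
  ]
}}

```text
clock: 40.38
position: [0.4325, 0.3277, 0.2447]
ee_rot: [2.213, 2.225, 0.004]
force: [0.3, -0.4, -0.4]
width: 0.168
gripper_force: 39.9
```

```bash
python3 units.py; python3 tray.py
```

```text
40.375 [0.43251673 0.32767398 0.24472465] [ 0.29142578 -0.37419797 -0.42808634] 0.1676927949875461
brass 52 [ 0.502 -0.142] 0.067
brass 56 [0.502 0.139] 0.067
brass 49 [ 0.5   -0.073] 0.067
brass 63 [0.495 0.336] 0.06
brass 87 [0.341 0.779] 0.079
[0.43274199 0.32720908 0.24492019] [ 0.20916646 -0.06182019 -1.7072073 ] 0.16511115192372636 39.88669037818909
tray 192 ((0.43837350606918335, 0.32391929626464844), (0.19074244797229767, 0.12667083740234375), 13.280438423156738) [[0.3310000002384186, 0.36399999260902405], [0.36000001430511475, 0.23999999463558197], [0.5460000038146973, 0.2840000092983246], [0.5170000195503235, 0.40700000524520874]]
```

{"fn": "arm_command", "kwargs": {
  "targets": [
    [[0, 0.003, 0.03, 0, 0, 0], [0, 0, 0.05, 0, 0, 0], [0, 0, 0.04, 0, 0, 0], [0, 0, 0.02, 0, 0, 0], [0, 0, 0.008, 0, 0, 0], [0, 0, 0.003, 0, 0, 0], [0, 0, 0.002, 0, 0, 0], [0, 0, 0, 0, 0, 0], [0, 0, 0, 0, 0, 0]]
  ]
}}

```text
clock: 41.6
position: [0.4361, 0.3287, 0.0924]
ee_rot: [2.213, 2.227, 0.006]
force: [-0.2, 0.0, -1.9]
width: 0.166
gripper_force: 39.9
```

Then lower the rest, release, lift and go over unit 5 (y = -0.146).

{"fn": "arm_command", "kwargs": {
  "targets": [
    [[0, 0, 0.003, 0, 0, 0], [0, 0, 0.001, 0, 0, 0], [0, 0, 0, 0, 0, 0], [0, 0, 0, 0, 0, 0]]
  ]
}}

```text
clock: 42.1
position: [0.436, 0.3284, 0.088]
ee_rot: [2.213, 2.226, 0.005]
force: [0.7, 0.0, -0.6]
width: 0.164
gripper_force: 39.9
```

{"fn": "arm_command", "kwargs": {
  "targets": [
    [[0, 0, 0, 0, 0, 0], [0, 0, 0, 0, 0, 0], [0, 0, 0, 0, 0, 0], [0, 0, -0.02, 0, 0, 0], [0, 0, -0.04, 0, 0, 0], [0, 0, -0.05, 0, 0, 0], [0, 0, -0.04, 0, 0, 0], [-0.05, 0.01, 0, 0, 0, 0], [-0.06, 0.01, 0, 0, 0, 0], [-0.06, 0.01, 0, 0, 0, 0]]
  ],
  "jaw": 0.036
}}

```text
clock: 43.35
position: [0.4667, 0.1566, 0.2394]
ee_rot: [2.213, 2.226, 0.007]
force: [0.6, -0.3, 0.3]
width: 0.389
gripper_force: 0.0
```

{"fn": "arm_command", "kwargs": {
  "targets": [
    [[-0.06, 0.01, 0, 0, 0, 0], [-0.06, 0.01, 0, 0, 0, 0], [-0.06, 0.01, 0, 0, 0, 0], [-0.06, 0.01, 0, 0, 0, 0], [-0.06, 0, 0, 0, 0, 0], [0, 0, 0, 0, 0, 0], [0, 0, 0, 0, 0, 0]]
  ],
  "jaw": 0.05
}}

```text
clock: 44.22
position: [0.5081, -0.1415, 0.2389]
ee_rot: [2.215, 2.225, 0.006]
force: [1.1, 0.1, -0.5]
width: 0.544
gripper_force: 0.0
```

```bash
python3 units.py; python3 tray.py
```

```text
44.225 [ 0.50806992 -0.14149477  0.23885822] [ 1.1337641   0.1294061  -0.47432814] 0.5442606953112284
brass 57 [0.502 0.139] 0.068
brass 63 [0.495 0.336] 0.06
brass 61 [0.436 0.322] 0.059
brass 84 [0.341 0.778] 0.079
[ 0.50831005 -0.14028745  0.23857128] [ 0.60655869 -0.73454858 -0.54836954] 0.5459161413543775 0.0
tray 308 ((0.4365510046482086, 0.33114635944366455), (0.1902906596660614, 0.14334742724895477), 13.597857475280762) [[0.3269999921321869, 0.3779999911785126], [0.3610000014305115, 0.23899999260902405], [0.5460000038146973, 0.2840000092983246], [0.5120000243186951, 0.4230000078678131]]
```

{"fn": "arm_command", "kwargs": {
  "targets": [
    [[-0.005, -0.002, 0.04, 0, 0, 0], [0, 0, 0.05, 0, 0, 0], [0, 0, 0.035, 0, 0, 0], [0, 0, 0.018, 0, 0, 0], [0, 0, 0, 0, 0, 0]]
  ]
}}

```text
clock: 44.95
position: [0.5067, -0.1452, 0.0948]
ee_rot: [2.212, 2.229, 0.003]
force: [-0.1, 0.3, 0.6]
width: 0.545
gripper_force: 0.0
```

{"fn": "arm_command", "kwargs": {
  "targets": [
    [[0, 0, 0, 0, 0, 0], [0, 0, 0, 0, 0, 0], [0, 0, 0, 0, 0, 0], [0, 0, 0, 0, 0, 0], [0, 0, 0, 0, 0, 0], [0, 0, 0, 0, 0, 0]]
  ],
  "jaw": 0.005,
  "newtons": 40
}}

```text
clock: 45.7
position: [0.5063, -0.1463, 0.0953]
ee_rot: [2.214, 2.226, 0.004]
force: [-2.9, 0.4, 5.8]
width: 0.163
gripper_force: 40.0
```

{"fn": "arm_command", "kwargs": {
  "targets": [
    [[0, 0, -0.005, 0, 0, 0], [0, 0, -0.005, 0, 0, 0], [0, 0, -0.01, 0, 0, 0], [0, 0, -0.02, 0, 0, 0], [0, 0, -0.03, 0, 0, 0], [0, 0, -0.04, 0, 0, 0], [0, 0, -0.04, 0, 0, 0], [0, 0, 0, 0, 0, 0]]
  ]
}}

```text
clock: 46.7
position: [0.5083, -0.1472, 0.2486]
ee_rot: [2.209, 2.223, 0.011]
force: [-0.1, 1.0, -2.5]
width: 0.164
gripper_force: 39.9
```

{"fn": "arm_command", "kwargs": {
  "targets": [
    [[0.046, -0.013, 0, 0, 0, 0], [0.046, -0.013, 0, 0, 0, 0], [0.046, -0.013, 0, 0, 0, 0], [0.046, -0.013, 0, 0, 0, 0], [0.046, -0.013, 0, 0, 0, 0], [0.046, -0.013, 0, 0, 0, 0], [0.046, -0.013, 0, 0, 0, 0], [0.046, -0.013, 0, 0, 0, 0], [0.046, -0.013, 0, 0, 0, 0], [0.046, -0.012, 0, 0, 0, 0]]
  ]
}}

```text
clock: 47.95
position: [0.3736, 0.3147, 0.2446]
ee_rot: [2.213, 2.227, 0.005]
force: [0.7, 0.3, -1.2]
width: 0.16
gripper_force: 39.9
```

{"fn": "arm_command", "kwargs": {
  "targets": [
    [[0, 0, 0, 0, 0, 0], [0, 0, 0, 0, 0, 0]]
  ]
}}

```text
clock: 48.2
position: [0.3745, 0.3125, 0.2445]
ee_rot: [2.213, 2.226, 0.004]
force: [0.5, -0.3, -2.0]
width: 0.167
gripper_force: 39.9
```

```bash
python3 units.py; python3 tray.py
```

```text
48.2 [0.3744822  0.31246291 0.24449539] [ 0.53687848 -0.34874304 -2.01091659] 0.1671009604229203
brass 55 [0.502 0.139] 0.067
brass 50 [ 0.5   -0.073] 0.068
brass 60 [0.496 0.335] 0.06
brass 62 [0.435 0.322] 0.059
brass 83 [0.342 0.778] 0.079
[0.37473948 0.31195225 0.24463838] [-0.09938415 -0.43441522 -1.0144801 ] 0.1671087068298375 39.93414223194122
tray 213 ((0.4370275139808655, 0.3302024006843567), (0.19057480990886688, 0.14308691024780273), 14.452393531799316) [[0.3269999921321869, 0.37599998712539673], [0.3630000054836273, 0.2370000034570694], [0.546999990940094, 0.2849999964237213], [0.5109999775886536, 0.4230000078678131]]
```

{"fn": "arm_command", "kwargs": {
  "targets": [
    [[0.003, 0.005, 0.03, 0, 0, 0], [0, 0, 0.05, 0, 0, 0], [0, 0, 0.04, 0, 0, 0], [0, 0, 0.02, 0, 0, 0], [0, 0, 0.01, 0, 0, 0], [0, 0, 0.004, 0, 0, 0], [0, 0, 0.002, 0, 0, 0], [0, 0, 0.001, 0, 0, 0], [0, 0, 0, 0, 0, 0]]
  ]
}}

```text
clock: 49.42
position: [0.3801, 0.3163, 0.0881]
ee_rot: [2.213, 2.227, 0.006]
force: [-0.1, -0.3, -2.1]
width: 0.167
gripper_force: 39.9
```

{"fn": "arm_command", "kwargs": {
  "targets": [
    [[0, 0, 0.001, 0, 0, 0], [0, 0, 0, 0, 0, 0]]
  ]
}}

```text
clock: 49.68
position: [0.3803, 0.3164, 0.0873]
ee_rot: [2.213, 2.227, 0.006]
force: [-1.7, -0.3, 5.9]
width: 0.163
gripper_force: 40.0
```

{"fn": "arm_command", "kwargs": {
  "targets": [
    [[0, 0, 0, 0, 0, 0], [0, 0, 0, 0, 0, 0], [0, 0, 0, 0, 0, 0], [0, 0, -0.02, 0, 0, 0], [0, 0, -0.04, 0, 0, 0], [0, 0, -0.05, 0, 0, 0], [0, 0, -0.05, 0, 0, 0], [0, 0, -0.05, 0, 0, 0], [-0.05, 0.03, 0, 0, 0, 0], [-0.06, 0.03, 0, 0, 0, 0]]
  ],
  "jaw": 0.034
}}

```text
clock: 50.92
position: [0.4383, 0.2107, 0.2975]
ee_rot: [2.208, 2.231, 0.007]
force: [1.1, -0.0, -0.6]
width: 0.372
gripper_force: 0.0
```

{"fn": "arm_command", "kwargs": {
  "targets": [
    [[-0.06, 0.04, 0, 0, 0, 0], [-0.06, 0.01, 0, 0, 0, 0], [-0.06, 0, 0, 0, 0, 0], [-0.06, 0, 0, 0, 0, 0], [-0.06, 0, 0, 0, 0, 0], [0, 0, 0, 0, 0, 0]]
  ],
  "jaw": 0.08
}}

```text
clock: 51.68
position: [0.4831, -0.0875, 0.2976]
ee_rot: [2.224, 2.214, 0.005]
force: [-0.5, 0.6, -0.2]
width: 0.869
gripper_force: 0.0
```

```bash
python3 units.py; python3 tray.py
python3 - <<'E'
from h import *
t=shot('top');C=cloud(t);z=C[...,2];x=C[...,0];y=C[...,1]
m=(z>.222)&(z<.26)&(x>.6)&(x<.72)&(y>.13)&(y<.26);print('handle',m.sum(),C[m].mean(0) if m.any() else 0)
hsv=cv2.cvtColor(t['pixels'],cv2.COLOR_RGB2HSV)
m=(hsv[...,0]>60)&(hsv[...,0]<95)&(hsv[...,1]>80)&(x>.6)&(x<.74)&(y>.12)&(y<.26);print('head',m.sum(),C[m].mean(0),C[m].max(0),C[m].min(0))
E
```

```text
51.675 [ 0.48314511 -0.08746674  0.29761851] [-0.46618919  0.62666195 -0.17292928] 0.8690718298790215
brass 55 [0.502 0.139] 0.067
brass 64 [0.495 0.336] 0.06
brass 61 [0.435 0.322] 0.06
brass 62 [0.379 0.31 ] 0.059
brass 77 [0.341 0.777] 0.078
[ 0.48364125 -0.084173    0.29722734] [ 0.06320173  0.66097232 -0.30421526] 0.8715824981812209 0.0
tray 313 ((0.4364062249660492, 0.3318072557449341), (0.18970562517642975, 0.14359630644321442), 13.612674713134766) [[0.3269999921321869, 0.3790000081062317], [0.3610000014305115, 0.23999999463558197], [0.5450000166893005, 0.2840000092983246], [0.5120000243186951, 0.42399999499320984]]
handle 36 [0.66406536 0.18649287 0.23504577]
head 385 [0.66139162 0.17647188 0.18315318] [0.69357213 0.22199843 0.23895987] [0.63040463 0.12050117 0.1621193 ]
```

All three binding units stand upright in the tray. Next is the lamp.

{"fn": "arm_command", "kwargs": {
  "targets": [
    [[0.045, 0.03, 0, 0, 0, 0], [0.046, 0.03, 0, 0, 0, 0], [0.046, 0.03, 0, 0, 0, 0], [0.046, 0.03, 0, 0, 0, 0], [0.046, 0.03, 0, 0, 0, 0], [0.046, 0.031, 0, 0, 0, 0], [0, 0, 0, 0, 0, 0], [0, 0, 0, 0, 0, 0]]
  ]
}}

```text
clock: 52.82
position: [0.6628, 0.1963, 0.2971]
ee_rot: [2.21, 2.229, 0.002]
force: [0.5, -0.8, -0.4]
width: 0.871
gripper_force: 0.0
```

{"fn": "arm_command", "kwargs": {
  "targets": [
    [[-0.004, 0.002, 0.025, 0, 0, 0], [0, 0, 0.025, 0, 0, 0], [0, 0, 0.026, 0, 0, 0], [0, 0, 0, 0, 0, 0], [0, 0, 0, 0, 0, 0]]
  ]
}}

```text
clock: 53.45
position: [0.666, 0.1905, 0.2233]
ee_rot: [2.213, 2.225, 0.006]
force: [0.9, 0.1, 0.2]
width: 0.871
gripper_force: 0.0
```

{"fn": "arm_command", "kwargs": {
  "targets": [
    [[0, 0, 0, 0, 0, 0], [0, 0, 0, 0, 0, 0], [0, 0, 0, 0, 0, 0], [0, 0, 0, 0, 0, 0], [0, 0, 0, 0, 0, 0], [0, 0, 0, 0, 0, 0], [0, 0, 0, 0, 0, 0], [0, 0, 0, 0, 0, 0]]
  ],
  "jaw": 0.01,
  "newtons": 12
}}

```text
clock: 54.45
position: [0.6658, 0.1909, 0.2218]
ee_rot: [2.213, 2.227, 0.004]
force: [-0.5, 0.8, 0.4]
width: 0.192
gripper_force: 12.0
```

{"fn": "arm_command", "kwargs": {
  "targets": [
    [[-0.013, -0.03, 0, 0, 0, 0], [-0.017, -0.028, 0, 0, 0, 0], [-0.021, -0.026, 0, 0, 0, 0], [-0.024, -0.022, 0, 0, 0, 0], [-0.027, -0.019, 0, 0, 0, 0], [-0.029, -0.015, 0, 0, 0, 0], [-0.031, -0.011, 0, 0, 0, 0], [-0.032, -0.007, 0, 0, 0, 0], [-0.033, -0.002, 0, 0, 0, 0], [0, 0, 0, 0, 0, 0]]
  ]
}}

```text
clock: 55.7
position: [0.5055, -0.0402, 0.2214]
ee_rot: [2.219, 2.222, 0.003]
force: [-8.1, -1.2, 11.8]
width: 0.191
gripper_force: 12.0
```

{"fn": "arm_command", "kwargs": {
  "targets": [
    [[0, 0, 0, 0, 0, 0], [0, 0, 0, 0, 0, 0]]
  ]
}}

```text
clock: 55.95
position: [0.5055, -0.038, 0.2214]
ee_rot: [-2.216, -2.226, -0.002]
force: [-10.4, -0.8, 12.3]
width: 0.192
gripper_force: 12.0
```

{"fn": "arm_command", "kwargs": {
  "targets": [
    [[0, -0.003, 0, 0, 0, 0], [0, 0, 0, 0, 0, 0], [0, 0, 0, 0, 0, 0]]
  ]
}}

```text
clock: 56.32
position: [0.5054, -0.0373, 0.2215]
ee_rot: [2.211, 2.225, 0.007]
force: [5.8, -0.3, -2.5]
width: 0.192
gripper_force: 12.0
```

{"fn": "arm_command", "kwargs": {
  "targets": [
    [[0, 0, 0, 0, 0, 0], [0, 0, 0, 0, 0, 0], [0, 0, 0, 0, 0, 0], [0, 0, 0, 0, 0, 0], [0, 0, -0.02, 0, 0, 0], [0, 0, -0.03, 0, 0, 0], [0, 0, -0.04, 0, 0, 0], [0, -0.05, 0, 0, 0, 0], [-0.06, -0.03, 0, 0, 0, 0], [-0.06, 0, 0, 0, 0, 0]]
  ],
  "jaw": 0.06
}}

```text
clock: 57.58
position: [0.4257, -0.1473, 0.312]
ee_rot: [-2.207, -2.235, -0.02]
force: [2.1, 0.6, 0.7]
width: 0.65
gripper_force: 0.0
```

{"fn": "arm_command", "kwargs": {
  "targets": [
    [[-0.06, 0, 0, 0, 0, 0], [-0.06, 0, 0, 0, 0, 0], [-0.06, 0, 0, 0, 0, 0], [0, 0, 0, 0, 0, 0], [0, 0, 0, 0, 0, 0]]
  ]
}}

```text
clock: 58.2
position: [0.4282, -0.312, 0.3114]
ee_rot: [2.216, 2.224, 0.004]
force: [0.0, 0.3, -0.9]
width: 0.653
gripper_force: 0.0
```

```bash
python3 units.py; python3 tray.py
python3 - <<'E'
from h import *
t=shot('top');C=cloud(t);z=C[...,2];x=C[...,0];y=C[...,1]
m=(z>.222)&(z<.26)&(x>.46)&(x<.56)&(y>-.09)&(y<.02);print('handle',m.sum(),C[m].mean(0) if m.any() else 0)
save(t,'t4.png',(100,110,360,300),3)
E
```

```text
58.2 [ 0.42815396 -0.31195992  0.31144664] [ 0.04903507  0.32397296 -0.9155477 ] 0.6533188610822521
brass 57 [0.502 0.139] 0.067
brass 30 [ 0.498 -0.082] 0.069
brass 63 [0.494 0.336] 0.06
brass 63 [0.435 0.323] 0.06
brass 65 [0.379 0.309] 0.06
brass 82 [0.342 0.778] 0.079
[ 0.42887684 -0.31072072  0.31145616] [ 0.41927598 -0.17762864 -0.21444785] 0.6535303114110823 0.0
tray 313 ((0.43654555082321167, 0.33149898052215576), (0.1904248595237732, 0.14268074929714203), 13.395646095275879) [[0.3269999921321869, 0.3790000081062317], [0.36000001430511475, 0.23999999463558197], [0.5460000038146973, 0.2840000092983246], [0.5130000114440918, 0.4230000078678131]]
handle 32 [ 0.50537396 -0.03346194  0.23652208]
```

View pics/t4.png

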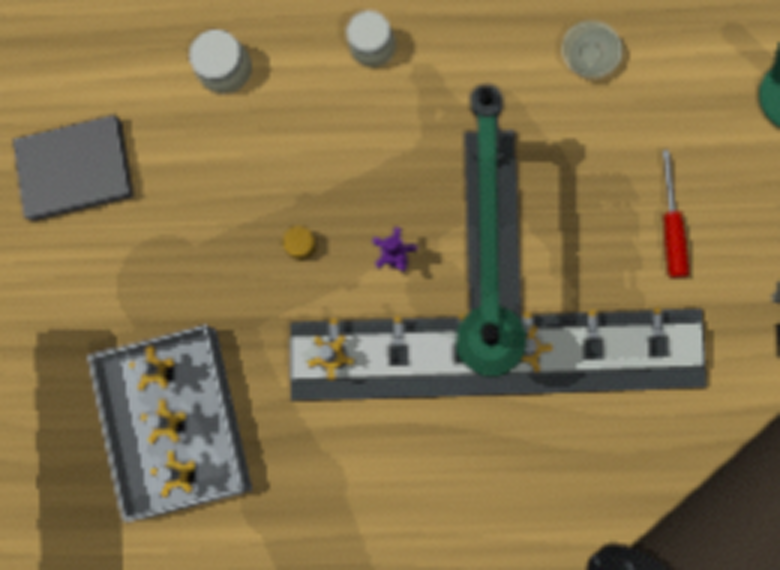

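The final view shows the lamp over the rail middle at (490,338) and three units in the tray at (155,368), (167,420) and (178,473). The free units are still clipped at (330,352) and about (535,350), and the bystanders look untouched.

```bash
python3 -c "
from cell import arm
print(arm.sign_off())"
```

```text
the job is handed in; nothing more can be done
None
```

Job handed in: all five wheels were spun, the three that bound (rail y = +108, +36 and -108 mm) are upright in the reject tray, the two free units are still clipped in the rail, and the lamp is back over the middle.

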